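# Level the inlay press and hold it down

## Task

Set the spirit level into the pocket on top of the inlay press and swing the clamp lever fully shut over its end. Then press the sprung platen down until its levelling foot stands on the button below, turn the foot's wing knob until the bubble sits between the two lines with the platen pressed, and finish still holding the press down like that, so the eggshell beds evenly into the lacquer. Leave the sanding block, the brush and the eggshells where they lie.

Things in the scene. Friction and masses are not known exactly. Their poses are not given: they have to be found in the camera images.
- level_mid (a point): Loose block spirit level, bare aluminium, 0.25 kg, upright on the bench. Base flange 100 long x 26 wide x 12 mm high; body on it 74 long x 24 wide, total height 36 mm; the 13 mm of flange free at each end are its tongues. The point is its centre, 18 mm above its underside; x along its length, z up. Either end may face forward. A vial with two black lines, 16 mm apart, lies along its top.
- bubble (a point): The pale bubble in the vial on top of the level, 13 mm long; the point is the bubble's centre, which moves along the level's x up to 16 mm either side of the middle. It is at the middle, directly above level_mid, when the level is level, and moves towards the higher end, 0.8 mm per mrad of slope; it settles in about 1.5 s.
- pocket (a point): The pocket on top of the press's platen, in an aluminium frame 122 x 48 mm, 8 mm high: opening 103 x 29 mm with chamfered mouth. The point is the centre of the pocket's floor; x along the press from the foot (-x, nearer the robot) to the hinge (+x), z up. A fitted level stands on this floor, its centre 18 mm above the point.
- clamp (a joint): Swing clamp on an upright pivot 44.5 mm to +x and 40 mm to +y of the pocket point: 0 = fully shut, its steel blade across the rear (+x) tongue of the level, pressing it down. Starts about 2 rad open (blade out to the rear); closes clockwise seen from above. Stays where it is left, takes about 1 N at the handle and sinks 3 mm as it closes, so the last 0.15 rad is stiffer.
- clamp_handle (a point): The clamp's black upright handle knob, 16 mm diameter, 28 mm high, at the blade's end 66 mm from the pivot axis; the point is on its axis, half-way up. z up along the handle, y points from it to the pivot.
- knob_grip (a point): Black wing knob on the foot at the platen's front end: a bar 44 long x 14 wide x 26 mm high on a disc 48 mm in diameter. The point is on the turning axis, 12 mm below the bar's top, 13 mm above the disc; x along the bar, z up. Turns with 0.06 N m, stays put. Anticlockwise from above draws the foot up, 8 mm a turn: with the platen pressed, one radian moves the bubble about 4.1 mm to the rear.
- foot_screw: The steel foot screw through the front end of the platen, 250 mm from the hinge pin, which carries the wing knob; rounded tip 12 mm in diameter. It starts too long by less than half a turn, so the front is high even with the foot pressed on its button. The origin is on its axis in the middle of the platen's thickness.
- landing_button: Steel button 24 mm in diameter and 7 mm high on the press's base board, directly under the foot; the origin is the centre of its underside.
- platen: The sprung platen of the press, a steel plate 262 x 120 x 12 mm over a black panel; origin on the hinge pin, 125 mm to +x of the pocket point and 6 mm lower, x along the press away from the robot. It carries pocket, clamp and foot. Its spring holds it up at a slope of 45 mrad (front high) until about 5 N (level fitted) is put on its foot; it goes down to -12 mrad at most.
- sanding: Bystander: cork sanding block 56 x 86 x 27 mm, origin at the centre of its underside.
- brush: Bystander: flat brush 160 mm long, 42 mm wide, origin at the centre of its underside.
- shell_a: Bystander: half eggshell, 48 mm across, 32 mm high, dome up, origin at the centre of its underside.
- shell_b: Bystander: half eggshell like the other.

How it is judged:
By the outcome, as a careful person would: the job done as asked, in the order asked, and still so for the second after the job is handed in, while the arm keeps its last pose, push and grip.
It also fails if it takes over 72 s, if anything falls off the work surface, if the arm or the gripper's body presses on something with over 40 N, if the wrist force passes 120 N, or if a joint passes its speed limit or range.

## Robot

A 6-joint arm with a two-finger parallel gripper is mounted at the origin on a cart in front of the work surface, level with it; the furniture and walls round the work are solid. World frame = base frame: x ahead of the robot, y to its left, z up, the work surface at z = 0. Lengths are in mm, angles in rad, forces in N, time in s.
With the tool pointing down it reaches from about 275 to 1000 mm from the base axis. Payload 8.4 kg.
Tool frame: the origin (TCP) lies on the mounting face of the last link; the fingertips stand 173 mm ahead of it and the grasp point (between the pads) lies 155 mm ahead of it; z points along the fingers, y is the direction in which the jaws open and shut (so a half turn about z gives the same grasp; the last joint's range is limited). The gripper opens to 85 mm and grips with 20 to 120 N. Pads are 22 mm wide; open, the fingers measure 114 mm over their backs; the gripper's body (76 mm by 85 mm) begins 54 mm behind the grasp point. The pads swing forward as they close: fully open they stand 13 mm farther back than shut.
Start: joints at [-0.002, 0.353, 1.633, -0, 1.155, -0.002], TCP at [625.004, -0, 404.681] pointing down, gripper open.
Joint ranges: [-2.63, 2.63], [-0.92, 2.1], [0.06, 2.66], [-1.3, 4.44], [0, 2.69], [-3.02, 3.02]. Speed limits (rad/s): [2.22, 2.22, 2.79, 3.14, 3.14, 3.14].

## Interface

Orientations are given as [roll, pitch, yaw] about the fixed x, y, z axes, in that order (R = Rz(yaw) Ry(pitch) Rx(roll)).
In Python, from rig import r, grab_frame, spotter gives the robot as it stands.
- The arm moves only by the tool apply_moves, never from a script. Its argument "motion" is text: rows parted by semicolons, each of 5 numbers parted by spaces: the opening, from -1 (shut) to 1 (fully open), then the shift along the tool's x, y, z as a fraction of full scale, then the turn about the tool's z as a fraction of full scale. In form: hand x y z twist; .... A call has 1 to 20 rows; each row is the pose to reach, as a shift and turn from the pose commanded when the call began, along the tool's axes at that moment, turning the shorter way round; what a row does not reach only later rows make up. Full scale, the value 1, is 1 m for a shift and pi rad for a turn. A row lasts 1/12 s, in which the tool goes at most 41.7 mm and 7.16 degrees, less where a joint would pass 70% of its speed; a pose out of reach is approached as far as the arm can. A call with a number of a shift or a turn outside -1 to 1 is refused whole. A call with a gripper value outside its range is refused whole. The fingers move at their own pace and stop on an object; "squeeze" is the grip in N (left out, the last holds). Time passes only in rows, so rows that repeat a pose let the fingers close. It gives the time, the measured TCP pose, the force and the opening at its end, in the units of the state.
- r.sense(): the state, without advancing time (a new reading comes with each control period).
- grab_frame(name): name is "scene" or "side" or "wrist"; returns a dict with "img" (384x512x3 uint8, red, green, blue), "fx", "fy", "cx", "cy" (pixels), "R" (3x3) and "t" (3): a world point X has camera coordinates R X + t. Camera axes: x right, y down, z forward; pixel columns grow to the right and rows downward; lengths in mm; the calibration is good to about 2 mm. A picture is of the moment at which its call begins. There is no depth.
- r.sign_off(): hands the job in, once; it reports no verdict.
Trained networks look in the newest picture that a camera, given by its name, has taken for a name from the list of things; names that differ only in an ending like _2 or _b are one class to them, and where a whole thing is asked for, a point or a joint stands for the part that bears it (a point fixed in the world has none). Each returns a list of dicts, best first, with "conf" (0 to 1); they miss things now and then, are a little off and sometimes report something else, mostly with a low value. They report only what shows in the picture. A call takes as long as a camera call.
- spotter.boxes_of(query, camera): "point" ([x, y, z] in mm, in world coordinates, good to about 4 mm: the middle of the surface that is visible of it).
- spotter.place_of(query, camera): "point" ([x, y, z] in mm, in world coordinates, good to about 4 mm: a listed point, or the origin of a listed thing).
The state is a dict: "clock": time; "qpos": joint angles; "qvel": joint speeds; "joint_efforts": joint torques, N m; "eef_pos": TCP position; "tcp_rot": TCP orientation; "contact_force": force on the tool from outside, world axes, zero at the start; "wrist_torque": the same for the moment, N m; "opening": opening from 0.0 (shut) to 1.0 (fully open).
Only numpy, scipy, OpenCV 4.12 (cv2) and the standard library are available. Lean on these libraries where they do the work, as an engineer would, in place of code of your own. Each camera call takes 0.05 s, during which the arm holds its last target.

## Working session

There is one attempt and no reset: what is moved stays moved. The work goes in short steps, Python scripts to look and compute and a tool call to move; the robot and the scene stay as the last step left them, time stands still between calls to the robot, and variables do not carry over. Pictures are saved under pics/ and viewed, and the job is handed in when it is done.

Besides the shell and the picture viewer there is one more tool, called after "Emit:" as name(argument=value, ...) on one line, values as JSON. apply_moves: Moves the arm, as the interface text tells. Its arguments: {"type":"object","properties":{"motion":{"type":"string"},"squeeze":{"type":"number"}},"required":["motion"]}

```bash
ls; mkdir -p pics
cat > h.py <<'E'
from rig import r, grab_frame, spotter
import numpy as np, cv2
def snap(name,fn):
    f=grab_frame(name); cv2.imwrite('pics/'+fn,f['img'][:,:,::-1]); return f
def proj(f,X):
    c=np.array(f['R'])@np.array(X,float)+np.array(f['t']); return np.array([f['fx']*c[0]/c[2]+f['cx'],f['fy']*c[1]/c[2]+f['cy']])
def ray(f,u,v,z):
    R=np.array(f['R']);t=np.array(f['t']);o=-R.T@t
    d=R.T@np.array([(u-f['cx'])/f['fx'],(v-f['cy'])/f['fy'],1]); s=(z-o[2])/d[2]; return o+s*d
E
python3 - <<'E'
from h import *
for c in ['scene','side','wrist']:
    f=snap(c,c+'0.png'); print(c,f['fx'],(-np.array(f['R']).T@np.array(f['t'])).round(),np.array(f['R'])[2].round(2))
    for q in ['level_mid','bubble','pocket','clamp_handle','knob_grip','foot_screw','landing_button','platen']:
        p=spotter.place_of(q,c); print(' ',q,[(np.round(a['point']).tolist(),round(a['conf'],2)) for a in p[:2]], {k:v for k,v in (p[0].items() if p else [])if k not in('point','conf')})
print(r.sense())
E
```

```text
pics
scene 363.8155974408521 [ -59. -823.  698.] [ 0.54  0.66 -0.52]
  level_mid [([490.0, -223.0, 17.0], 0.51)] {}
  bubble [([401.0, -438.0, -2.0], 0.6)] {}
  pocket [([605.0, 37.0, 55.0], 0.74), ([672.0, -244.0, 0.0], 0.73)] {}
  clamp_handle [([702.0, 110.0, 86.0], 0.65)] {}
  knob_grip [([481.0, 20.0, 87.0], 0.57), ([672.0, -243.0, -0.0], 0.47)] {}
  foot_screw [([479.0, 28.0, 58.0], 0.5)] {}
  landing_button [([476.0, 24.0, 19.0], 0.47)] {}
  platen [([727.0, 45.0, 47.0], 0.71)] {}
side 434.3211136782731 [123. 793. 822.] [ 0.36 -0.72 -0.59]
  level_mid [([490.0, -224.0, 22.0], 0.59)] {}
  bubble [([604.0, 37.0, 63.0], 0.52)] {}
  pocket [([604.0, 37.0, 58.0], 0.89)] {}
  clamp_handle [([704.0, 108.0, 87.0], 0.67), ([748.0, -191.0, 1.0], 0.22)] {}
  knob_grip [([483.0, 24.0, 86.0], 0.71)] {}
  foot_screw [] {}
  landing_button [] {}
  platen [([727.0, 48.0, 47.0], 0.61)] {}
wrist 325.38942907558896 [625.  69. 374.] [ 0.   -0.27 -0.96]
  level_mid [([490.0, -223.0, 16.0], 0.64)] {}
  bubble [] {}
  pocket [] {}
  clamp_handle [([703.0, 112.0, 88.0], 0.58)] {}
  knob_grip [([479.0, 19.0, 93.0], 0.78)] {}
  foot_screw [([482.0, 26.0, 55.0], 0.65)] {}
  landing_button [] {}
  platen [] {}
{'clock': 1.35, 'qpos': array([-2.37541433e-03,  3.52980500e-01,  1.63336934e+00, -2.53652301e-05,
        1.15519795e+00, -2.42654429e-03]), 'qvel': array([-8.93687147e-05,  6.05914832e-06,  7.87771925e-04, -2.98369336e-04,
        1.43076416e-03, -2.30907920e-04]), 'joint_efforts': array([ 5.15280390e-04, -6.05178380e+01, -3.42438304e+01,  9.86257919e-05,
        1.07407672e-03, -1.08151772e-05]), 'eef_pos': array([6.25014704e+02, 1.14037637e-02, 4.04706296e+02]), 'tcp_rot': array([3.14154784e+00, 2.33152712e-05, 1.57085770e+00]), 'contact_force': array([-0.52639307,  0.02186939, -0.82901536]), 'wrist_torque': array([ 0.01955132, -0.02194794, -0.0108368 ]), 'opening': 0.9976734978018801}
```

View pics/scene0.png

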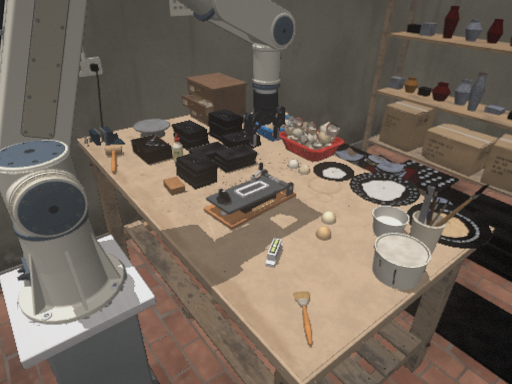

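View pics/side0.png

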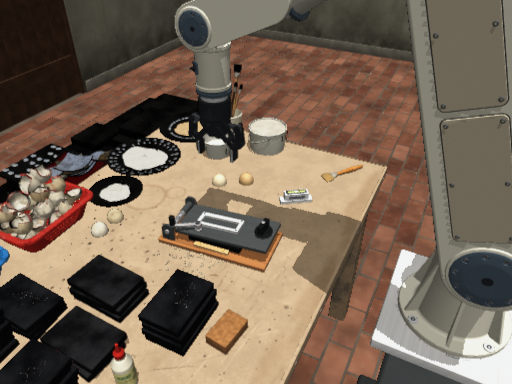

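View pics/wrist0.png

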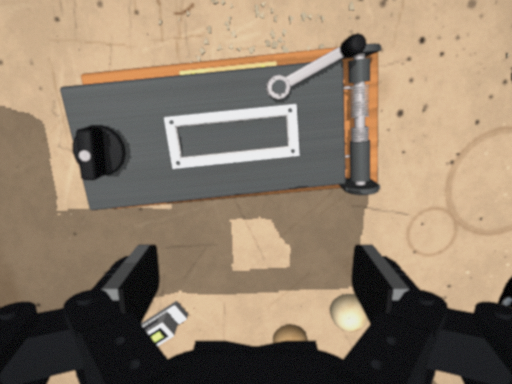

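The scene and side views show the press near the middle, with its knob toward the robot. The level stands to the right, nearer the table front. In the wrist view the pocket frame spans about (164,117) to (300,156), the knob is at (98,152) and the clamp handle at (354,45). I'll zoom in next for yaw angles.

Run:
```python
import cv2,numpy as np
a=cv2.imread('pics/scene0.png');b=cv2.imread('pics/side0.png');w=cv2.imread('pics/wrist0.png')
def crop(i,x0,y0,x1,y1,s): return cv2.resize(i[y0:y1,x0:x1],None,fx=s,fy=s,interpolation=cv2.INTER_CUBIC)
cv2.imwrite('pics/c1.png',np.hstack([crop(a,250,225,300,275,8),crop(b,270,175,320,225,8)]))
cv2.imwrite('pics/c2.png',crop(b,155,190,285,270,6))
cv2.imwrite('pics/c3.png',crop(w,50,20,390,220,2.3))
```

```text
(no output)
```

View pics/c1.png

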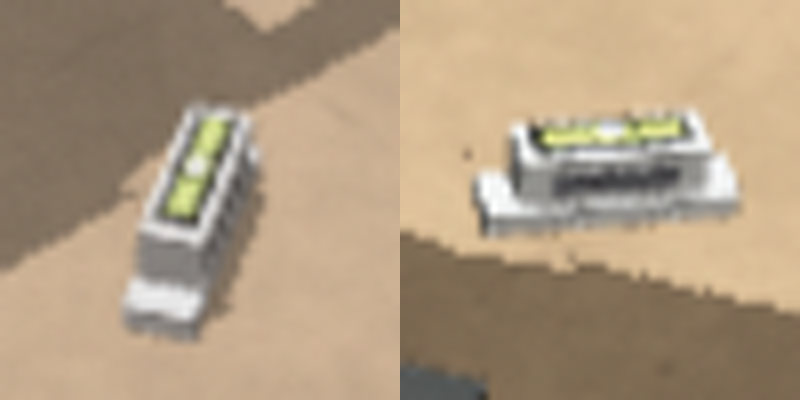

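View pics/c2.png

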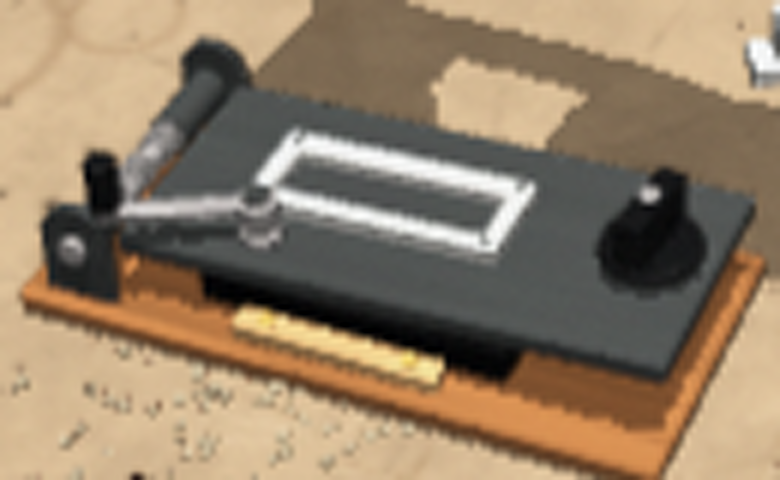

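View pics/c3.png

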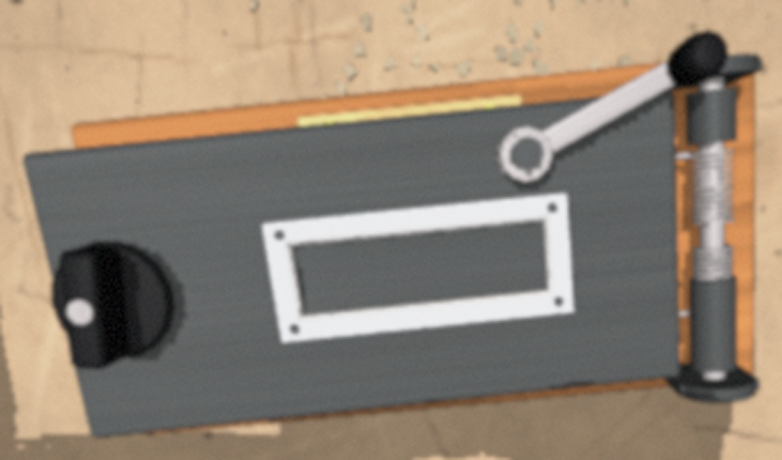

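```bash
cat > m1.py <<'E'
from h import *
from scipy.optimize import least_squares
fw=grab_frame('wrist');fs=grab_frame('scene');fd=grab_frame('side')
px=np.array([(262,224),(567,193),(574,311),(281,342)])/2.3+[50,20]
P=np.array([[-61,24],[61,24],[61,-24],[-61,-24]])
def fr(p,x,y,z,yaw,tilt):
    # tilt: front high
    c,s=np.cos(yaw),np.sin(yaw)
    X=p[0]*np.cos(tilt)+p[2]*np.sin(tilt); Z=-p[0]*np.sin(tilt)+p[2]*np.cos(tilt)
    return np.array([x+c*X-s*p[1],y+s*X+c*p[1],z+Z])
def res(v): return np.concatenate([proj(fw,fr((a,b,8),*v,0.045))-q for (a,b),q in zip(P,px)])
s=least_squares(res,[604,37,57,0.06]);print('pocket',s.x.round(3),'res',s.fun.round(1))
v=s.x
for n,p in [('pivot',(44.5,40,20)),('foot',(-125,0,0)),('hinge',(125,0,-6))]: print(n,fr(p,*v,.045).round(1))
# knob bar top z
for z in (98,100):
  kb=[ray(fw,a/2.3+50,b/2.3+20,z) for a,b in [(60,255),(102,245),(110,358),(72,365)]]
  print('bar',[k.round(1)[:2] for k in kb], 'mid',np.mean(kb,0).round(1))
  for i,j in ((1,2),(0,3)):
    d=kb[i]-kb[j]; print(np.degrees(np.arctan2(d[1],d[0])),np.linalg.norm(d))
L=[ray(fs,a/8+250,b/8+225,36) for a,b in [(190,105),(258,115),(212,243),(142,228)]]
print('level scene',np.mean(L,0).round(1),[np.degrees(np.arctan2(*(L[i]-L[j])[1::-1])) for i,j in ((0,3),(1,2))],np.linalg.norm(L[0]-L[3]),np.linalg.norm(L[0]-L[1]))
L=[ray(fd,a/8+270,b/8+175,36) for a,b in [(508,122),(688,108),(715,150),(525,168)]]
print('level side',np.mean(L,0).round(1),[np.degrees(np.arctan2(*(L[i]-L[j])[1::-1])) for i,j in ((0,1),(3,2))],np.linalg.norm(L[0]-L[1]),np.linalg.norm(L[0]-L[3]))
E
python3 m1.py
```

```text
pocket [6.04001e+02 3.50900e+01 5.89020e+01 9.80000e-02] res [-0.2 -0.1 -0.1 -0.1 -0.   0.2  0.3 -0. ]
pivot [645.2  79.3  76.9]
foot [479.7  22.9  64.5]
hinge [728.   47.3  47.3]
bar [array([475. ,  43.4]), array([490.7,  46.9]), array([488.1,   5. ]), array([473.4,   2.2])] mid [481.8  24.4  98. ]
86.4333360915049 42.05029409061837
87.75726707939042 41.14100591252553
bar [array([476.1,  43.5]), array([491.7,  47.1]), array([489.1,   5.4]), array([474.5,   2.7])] mid [482.9  24.7 100. ]
86.43333609150486 41.74531970188615
87.75726707939035 40.84262623644142
level scene [ 488.5 -228.7   36. ] [np.float64(36.14340256566908), np.float64(36.03752905034755)] 71.37648035511185 25.15539685693738
level side [ 348.7 -286.2   36. ] [np.float64(34.6196527548884), np.float64(35.99130082795616)] 71.49806857815926 29.35524431064727
```

Emit:
apply_moves(motion="1 -0.226 -0.136 0.135 0.3;1 -0.226 -0.136 0.135 0.3;1 -0.226 -0.136 0.135 0.3;1 -0.226 -0.136 0.135 0.3;1 -0.226 -0.136 0.135 0.3;1 -0.226 -0.136 0.135 0.3;1 -0.226 -0.136 0.135 0.3;1 -0.226 -0.136 0.135 0.3;1 -0.226 -0.136 0.135 0.3;1 -0.226 -0.136 0.135 0.3;1 -0.226 -0.136 0.135 0.3", squeeze=40)

```text
clock: 2.42
eef_pos: [489.8, -225.6, 270.3]
tcp_rot: [3.141, -0.001, 0.631]
contact_force: [0.9, 0.4, 0.8]
opening: 0.997
```

Run:
```python
from h import *
f=snap('wrist','w1.png'); s=r.sense(); print(s['clock'],s['eef_pos'].round(1),s['tcp_rot'].round(4),s['qpos'].round(3),s['contact_force'].round(1))
print([ (np.round(a['point'],1),a['conf']) for a in spotter.place_of('level_mid','wrist')])
b=[(108,122),(288,108),(315,150),(125,168)]
fd=grab_frame('side');L=[ray(fd,a/8+270,c/8+175,36) for a,c in b]
print('level side',np.mean(L,0).round(1),[np.degrees(np.arctan2(*(L[i]-L[j])[1::-1])) for i,j in ((0,1),(3,2))])
```

```text
2.4667 [ 490.  -225.4  270.5] [ 3.1403e+00 -9.0000e-04  6.3150e-01] [-0.434  0.392  1.928  0.     0.82   0.505] [ 0.3  0.3 -0.5]
[(array([ 488.5, -223.5,   18.7]), 0.87)]
level side [ 484.3 -216.3   36. ] [np.float64(34.714495270406886), np.float64(36.12345904998187)]
```

View pics/w1.png

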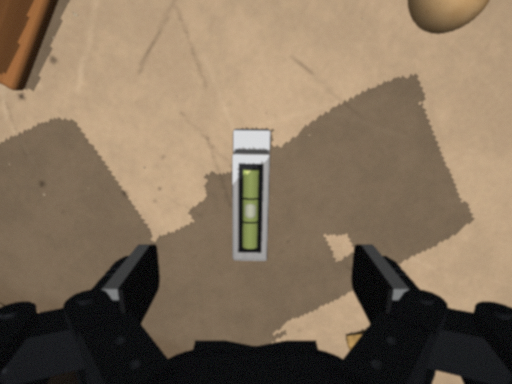

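The level is centred near (251,205), almost in line with the jaws. The visible front tongue is at (252,140) and the body top spans rows 152 to 260.

Run:
```python
from h import *
import cv2
f=grab_frame('wrist'); g=cv2.cvtColor(f['img'],cv2.COLOR_RGB2GRAY).astype(float)
m=(f['img'].min(2)>150)&(np.ptp(f['img'].astype(int),axis=2)<25); m[:120]=0;m[265:]=0;m[:,:215]=0;m[:,290:]=0
for y in range(128,266,8):
    x=np.where(m[y])[0]; print(y,x.min() if len(x) else None,x.max() if len(x) else None)
c=f['img'][140:265:4,251]; 
L=[ray(f,u,v,36) for u,v in [(234,152),(270,152),(267.5,260),(233.5,260)]]
print([l.round(1) for l in L],np.mean(L,0).round(1)); 
for i,j in ((0,3),(1,2)): d=(L[i]-L[j]);print(np.degrees(np.arctan2(d[1],d[0])),np.linalg.norm(d))
print(np.linalg.norm(L[0]-L[1]))
print(proj(f,[489.8,-225.6,36]), proj(f,[489.8,-225.6,115]))
```

```text
128 None None
136 234 270
144 234 270
152 None None
160 233 268
168 233 267
176 233 267
184 235 267
192 235 267
200 235 266
208 235 266
216 235 266
224 235 265
232 235 265
240 235 265
248 235 264
256 235 264
264 None None
[array([ 512.5, -193.1,   36. ]), array([ 525.8, -211.3,   36. ]), array([ 464.9, -255. ,   36. ]), array([ 451., -236.,   36.])] [ 488.5 -223.9   36. ]
34.94285111470524 74.95907080287733
35.61704793425922 74.95947991323436
22.61078427724927
[254.4626508  208.59448645] [254.43681023 268.24505968]
```

Emit:
apply_moves(motion="1 0 -0.002 0.03 0.005;1 0 -0.002 0.06 0.005;1 0 -0.002 0.083 0.005;1 0 -0.002 0.083 0.005;1 0 -0.002 0.083 0.005;-1 0 -0.002 0.083 0.005;-1 0 -0.002 0.083 0.005;-1 0 -0.002 0.083 0.005;-1 0 -0.002 0.083 0.005;-1 0 -0.002 0.083 0.005;-1 0 -0.002 0.083 0.005;-1 0 -0.002 0.083 0.005", squeeze=40)

```text
clock: 3.62
eef_pos: [488.0, -224.5, 187.6]
tcp_rot: [3.141, -0.0, 0.612]
contact_force: [-1.3, 0.8, 8.0]
opening: 0.276
```

Run:
```python
from h import *
f=snap('wrist','w2.png'); s=r.sense(); print(s['clock'],s['eef_pos'].round(1),s['tcp_rot'].round(4),s['opening'],s['contact_force'].round(1))
```

```text
3.6667 [ 488.  -224.4  187.6] [ 3.141e+00 -5.000e-04  6.125e-01] 0.27142191466440757 [-0.7  1.7  9.1]
```

View pics/w2.png

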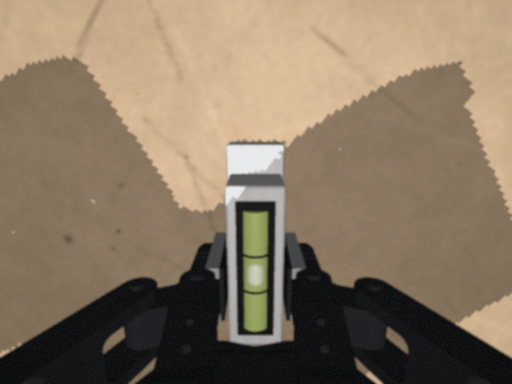

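The level is gripped. Its body top spans rows 186 to 343, columns 228 to 284, and the bubble sits at (256,274).

Run:
```python
import cv2
from h import *
w=cv2.imread('pics/w2.png'); cv2.imwrite('pics/c4.png',cv2.resize(w[135:350,200:310],None,fx=2.7,fy=2.7,interpolation=cv2.INTER_CUBIC))
f=grab_frame('wrist'); s=r.sense()
L=[ray(f,u,v,36) for u,v in [(228,187),(284,187),(282,343),(230,343)]]
m=np.mean(L,0); psi=s['tcp_rot'][2]; d=m-s['eef_pos']; print(m.round(1), 'toolx',d[0]*np.cos(psi)+d[1]*np.sin(psi),'tooly',d[0]*np.sin(psi)-d[1]*np.cos(psi),np.linalg.norm(L[0]-L[3]),np.linalg.norm(L[0]-L[1]))
```

```text
[ 489.1 -224.8   36. ] toolx 0.6976368966049702 tooly 0.8625962780690467 71.69348423898116 21.496781191380396
```

View pics/c4.png

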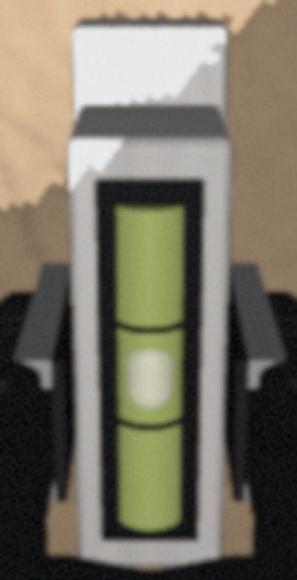

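Emit:
apply_moves(motion="-1 0 0 -0.02 0;-1 0 0 -0.05 0;-1 0.01 -0.006 -0.085 0;-1 0.03 -0.018 -0.11 0.015;-1 0.06 -0.036 -0.11 0.04;-1 0.09 -0.054 -0.11 0.065;-1 0.12 -0.072 -0.11 0.09;-1 0.15 -0.09 -0.105 0.115;-1 0.18 -0.108 -0.1 0.135;-1 0.21 -0.126 -0.095 0.155;-1 0.23 -0.138 -0.09 0.164;-1 0.24 -0.144 -0.085 0.164;-1 0.2434 -0.1456 -0.085 0.164;-1 0.2434 -0.1456 -0.085 0.164;-1 0.2434 -0.1456 -0.085 0.164;-1 0.2434 -0.1456 -0.085 0.164")

```text
clock: 5.05
eef_pos: [602.8, 33.4, 271.9]
tcp_rot: [3.141, 0.0, 0.097]
contact_force: [0.3, 0.1, -3.4]
opening: 0.268
```

Run:
```python
from h import *
f=snap('wrist','w3.png'); s=r.sense(); print(s['clock'],s['eef_pos'].round(1),s['tcp_rot'].round(4),s['opening'],s['contact_force'].round(1))
w=cv2.imread('pics/w3.png'); cv2.imwrite('pics/c5.png',cv2.resize(w[90:384,130:380],None,fx=2,fy=2,interpolation=cv2.INTER_CUBIC))
```

```text
5.1 [602.9  33.4 272. ] [3.1414e+00 1.0000e-04 9.6200e-02] 0.2716415264873327 [-0.6  0.5 -2.8]
```

View pics/c5.png

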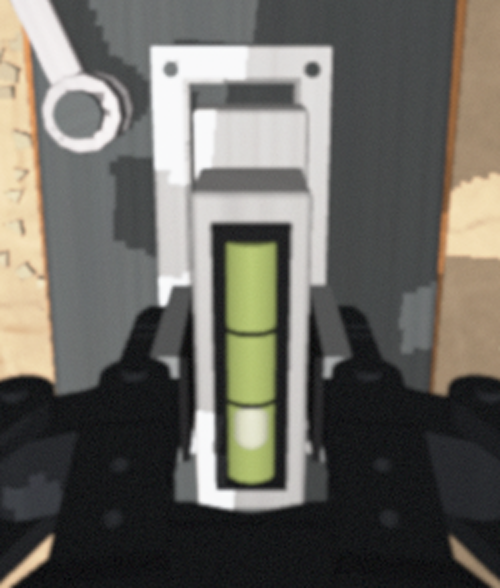

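The level is held over the pocket. The frame's far corners are at (205,113) and (295,113). The level's far tongue edge is at row 143, columns 226 to 283. I'll compute the relative offset.

```bash
cat > m2.py <<'E'
from h import *
f=snap('wrist','w3b.png'); s=r.sense(); psi=s['tcp_rot'][2]; T=s['eef_pos']
print(s['clock'],T.round(1),psi)
def tool(p): d=np.array(p)-T; return np.array([d[0]*np.cos(psi)+d[1]*np.sin(psi), d[0]*np.sin(psi)-d[1]*np.cos(psi)]).round(2)
w=cv2.imread('pics/w3b.png'); cv2.imwrite('pics/c6.png',cv2.resize(w[100:210,190:320],None,fx=6,fy=5,interpolation=cv2.INTER_CUBIC))
zf=64.2
print('frame far corners',tool(ray(f,205.5,113.5,zf)),tool(ray(f,295.5,113.5,zf)))
z=T[2]-187.0+12
print('tongue far',tool(ray(f,226,143,z)),tool(ray(f,283.5,143,z)))
print('body top far',tool(ray(f,226,185.5,z+24)),tool(ray(f,285,185.5,z+24)), 'near',tool(ray(f,230,341,z+24)),tool(ray(f,281,341,z+24)))
E
python3 m2.py
```

```text
5.15 [603.   33.5 272. ] 0.09621866299282189
frame far corners [ 61.79 -25.45] [61.84 22.13]
tongue far [ 50.45 -12.09] [50.47 13.28]
body top far [ 37.36 -10.36] [37.38 12.14] near [-33.5  -10.24] [-33.5   12.24]
```

View pics/c6.png

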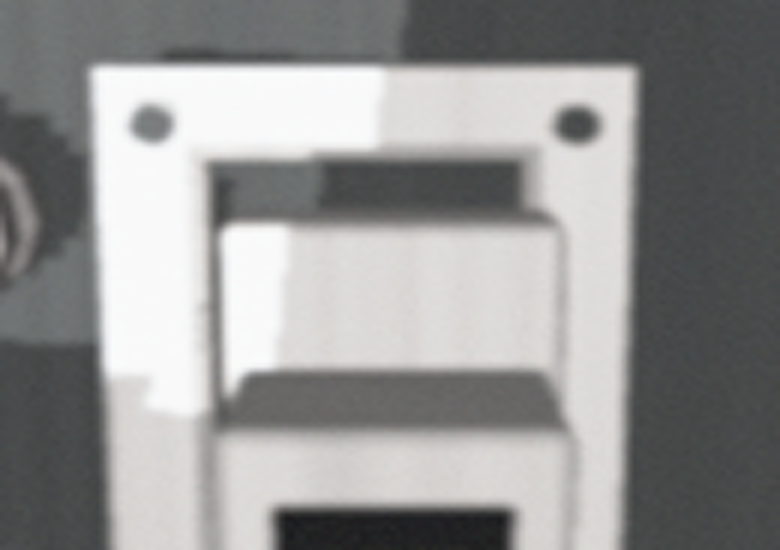

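Emit:
apply_moves(motion="-1 0 -0.0025 0 0;-1 0 -0.0025 0.004 0;-1 0 -0.0025 0.008 0;-1 0 -0.0025 0.011 0;-1 0 -0.0025 0.011 0;-1 0 -0.0025 0.011 0;-1 0 -0.0025 0.011 0")

```text
clock: 5.73
eef_pos: [603.0, 37.2, 260.6]
tcp_rot: [-3.142, 0.0, 0.097]
contact_force: [0.4, -0.1, -2.4]
opening: 0.271
```

Run:
```python
from h import *
f=snap('wrist','w4.png'); s=r.sense(); print(s['clock'],s['eef_pos'].round(1),s['tcp_rot'].round(4),s['opening'],s['contact_force'].round(1))
w=cv2.imread('pics/w4.png'); cv2.imwrite('pics/c7.png',cv2.resize(w[90:350,170:340],None,fx=4,fy=2.3,interpolation=cv2.INTER_CUBIC))
```

```text
5.7833 [603.1  37.2 260.7] [ 3.1416 -0.      0.0975] 0.27013120781355626 [ 0.5  0.4 -2. ]
```

View pics/c7.png

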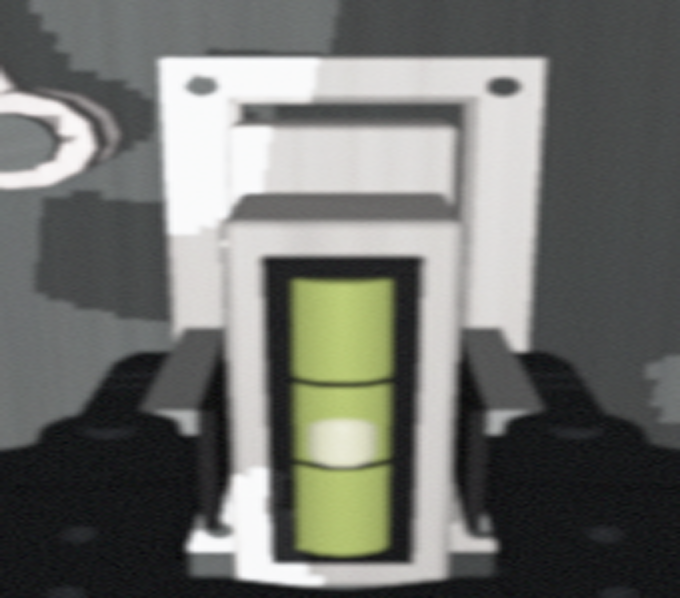

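```bash
cat > m3.py <<'E'
from h import *
import sys
f=grab_frame('wrist'); s=r.sense(); psi=s['tcp_rot'][2]; T=s['eef_pos']
print(T.round(1),s['qvel'].round(3))
def tool(p): d=np.array(p)-T; return np.array([d[0]*np.cos(psi)+d[1]*np.sin(psi), d[0]*np.sin(psi)-d[1]*np.cos(psi)]).round(2)
print('frame far corners',tool(ray(f,210,115.2,64.2)),tool(ray(f,306.7,115.2,64.2)))
z=T[2]-187.0+12
print('tongue far',tool(ray(f,229,144.8,z)),tool(ray(f,284.2,144.8,z)))
E
python3 m3.py
```

```text
[603.1  37.2 260.8] [-0.    -0.002  0.001 -0.    -0.002  0.001]
frame far corners [ 61.51 -21.74] [61.56 26.2 ]
tongue far [ 49.75 -10.92] [49.77 13.47]
```

Emit:
apply_moves(motion="-1 0 0.001 0 0;-1 0 0.001 0.002 0;-1 0 0.001 0.005 0;-1 0 0.001 0.008 0;-1 0 0.001 0.011 0;-1 0 0.001 0.011 0;-1 0 0.001 0.011 0")

```text
clock: 6.42
eef_pos: [603.0, 36.2, 249.3]
tcp_rot: [-3.142, 0.001, 0.097]
contact_force: [0.0, 0.3, -3.6]
opening: 0.267
```

Run:
```python
from h import *
f=snap('wrist','w5.png'); s=r.sense(); print(s['clock'],s['eef_pos'].round(1),s['tcp_rot'].round(4),s['opening'],s['contact_force'].round(1))
w=cv2.imread('pics/w5.png'); cv2.imwrite('pics/c8.png',cv2.resize(w[90:350,170:340],None,fx=4,fy=2.3,interpolation=cv2.INTER_CUBIC))
```

```text
6.4667 [603.1  36.2 249.5] [-3.1416e+00  3.0000e-04  9.7400e-02] 0.2740023368180604 [ 0.2 -0.6 -2.7]
```

View pics/c8.png

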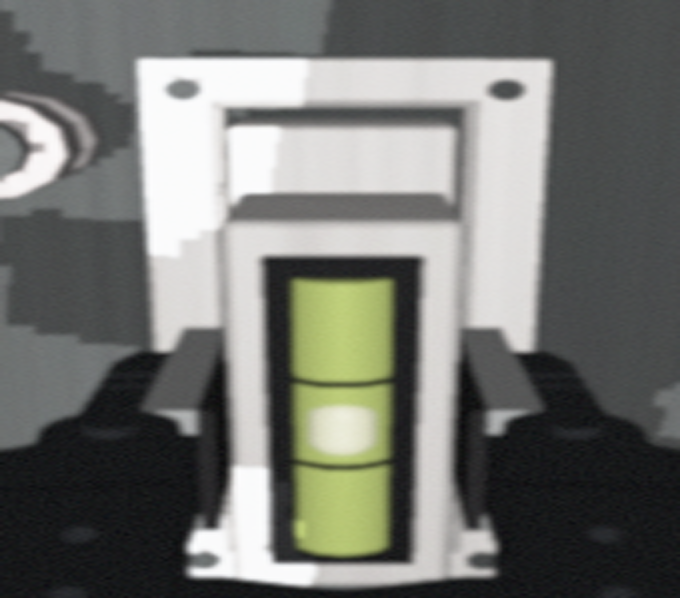

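Emit:
apply_moves(motion="-1 0 0 0.0015 0;-1 0 0 0.003 0;-1 0 0 0.0045 0;-1 0 0 0.005 0;-1 0 0 0.005 0")

```text
clock: 6.88
eef_pos: [603.4, 36.2, 245.4]
tcp_rot: [3.142, -0.001, 0.097]
contact_force: [-2.2, 0.4, 7.6]
opening: 0.269
```

Run:
```python
from h import *
f=snap('wrist','w6.png'); s=r.sense(); print(s['clock'],s['eef_pos'].round(1),s['tcp_rot'].round(4),s['opening'],s['contact_force'].round(1))
w=cv2.imread('pics/w6.png'); cv2.imwrite('pics/c9.png',cv2.resize(w[90:350,170:340],None,fx=4,fy=2.3,interpolation=cv2.INTER_CUBIC))
```

```text
6.9333 [603.4  36.2 245.5] [-3.1416e+00 -7.0000e-04  9.7400e-02] 0.2724905787067624 [-1.8 -0.7  6.8]
```

View pics/c9.png

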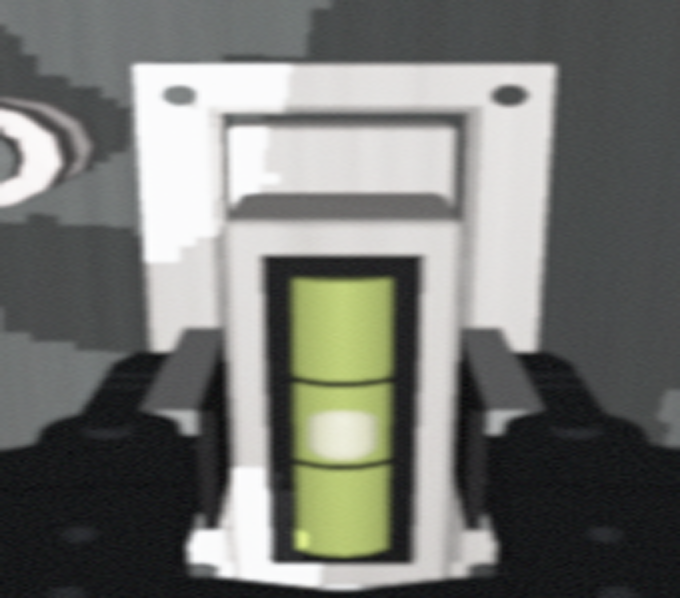

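Emit:
apply_moves(motion="-0.2 0 0 0 0;0 0 0 0 0;0.2 0 0 0 0;0.2 0 0 -0.005 0;0.3 0 0 -0.015 0;0.3 0 0 -0.03 0;0.3 0 0 -0.045 0;0.3 0 0 -0.06 0;0.3 0 0 -0.06 0;0.3 0 0 -0.06 0")

```text
clock: 7.77
eef_pos: [603.4, 36.2, 306.0]
tcp_rot: [3.142, -0.002, 0.097]
contact_force: [0.5, -0.6, -1.0]
opening: 0.651
```

Run:
```python
from h import *
f=snap('wrist','w7.png'); s=r.sense(); print(s['clock'],s['eef_pos'].round(1),s['tcp_rot'].round(4),s['opening'],s['contact_force'].round(1))
for c in ('wrist','scene','side'):
  if c!='wrist': snap(c,c+'7.png')
  print([ (q,[(np.round(a['point'],1),round(a['conf'],2)) for a in spotter.place_of(q,c)]) for q in ('level_mid','pocket','clamp_handle')])
w=cv2.imread('pics/side7.png'); cv2.imwrite('pics/c10.png',cv2.resize(w[180:280,150:290],None,fx=5,fy=5,interpolation=cv2.INTER_CUBIC))
```

```text
7.8167 [603.   36.2 305. ] [ 3.1416e+00 -7.0000e-04  9.7400e-02] 0.6474105900348146 [-0.2  0.4 -0.5]
[('level_mid', [(array([606.5,  38.2,  75.2]), 0.6)]), ('pocket', []), ('clamp_handle', [(array([702.8, 110.7,  90. ]), 0.86)])]
[('level_mid', [(array([607.3,  36.1,  76.6]), 0.79)]), ('pocket', [(array([603.9,  36.1,  58.3]), 0.74)]), ('clamp_handle', [(array([699.6, 110.7,  84.2]), 0.5)])]
[('level_mid', [(array([603.5,  38. ,  77.7]), 0.91)]), ('pocket', [(array([698.5, 106.4,  85.8]), 0.67), (array([602.3,  37.3,  61.9]), 0.63), (array([478. ,  23.6,  57.2]), 0.47)]), ('clamp_handle', [(array([ 6.704e+02, -2.444e+02,  1.000e-01]), 0.2)])]
```

View pics/w7.png

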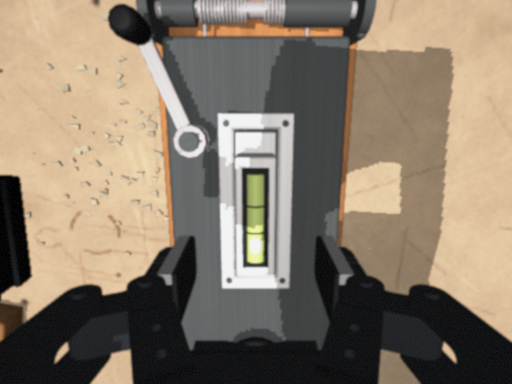

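View pics/c10.png

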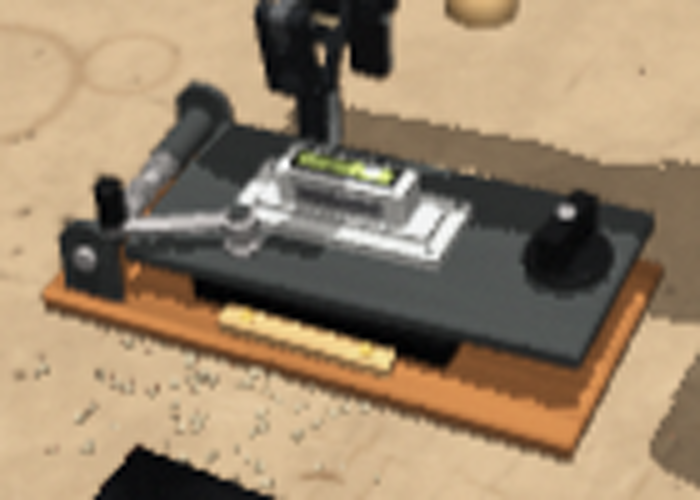

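The level is seated: its far tongue at (255,141) lies inside the frame and the bubble is at the front end (256,247), as the 45 mrad slope should give. The clamp handle is at (125,20). I'll move above it next.

Emit:
apply_moves(motion="0.3 0.02 -0.012 0 -0.03;0.3 0.045 -0.027 0 -0.06;0.3 0.075 -0.045 0 -0.1;0.3 0.1 -0.06 0 -0.14;0.3 0.107 -0.0648 0 -0.18;0.3 0.107 -0.0648 0 -0.22;0.3 0.107 -0.0648 0 -0.2634;0.3 0.107 -0.0648 0 -0.2634;0.3 0.107 -0.0648 0 -0.2634;0.3 0.107 -0.0648 0 -0.2634;0.3 0.107 -0.0648 0 -0.2634")

```text
clock: 9.28
eef_pos: [703.2, 111.0, 304.8]
tcp_rot: [3.142, -0.0, 0.922]
contact_force: [-0.6, -0.9, 0.5]
opening: 0.648
```

Run:
```python
from h import *
f=snap('wrist','w8.png'); s=r.sense(); print(s['clock'],s['eef_pos'].round(1),s['tcp_rot'].round(4),s['opening'],s['contact_force'].round(1))
print([ (q,[(np.round(a['point'],1),round(a['conf'],2)) for a in spotter.place_of(q,'wrist')]) for q in ('level_mid','clamp_handle')])
T=s['eef_pos']
print(proj(f,[T[0],T[1],102]),proj(f,[T[0],T[1],88]),proj(f,[703.2,111.1,102]),proj(f,[645,80.4,77]))
```

```text
9.3333 [703.2 110.9 304.8] [ 3.1415 -0.      0.9224] 0.6502073185899501 [ 0.4 -0.8 -0.5]
[('level_mid', []), ('clamp_handle', [(array([697.5, 109.9,  89. ]), 0.93)])]
[254.70795092 225.76014616] [254.7243568 217.1547441] [254.49491721 225.55395044] [214.17393795 292.74577545]
```

View pics/w8.png

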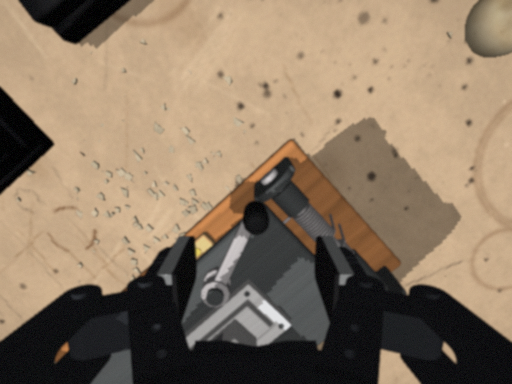

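Emit:
apply_moves(motion="0.3 0 0.001 0.025 0;0.3 0 0.001 0.05 0;0.3 0 0.001 0.055 0;0.3 0 0.001 0.055 0;0.3 0 0.001 0.055 0;-1 0 0.001 0.055 0;-1 0 0.001 0.055 0;-1 0 0.001 0.055 0;-1 0 0.001 0.055 0;-1 0 0.001 0.055 0;-1 0 0.001 0.055 0;-1 0 0.001 0.055 0", squeeze=25)

```text
clock: 10.43
eef_pos: [704.5, 110.6, 250.4]
tcp_rot: [3.141, -0.001, 0.925]
contact_force: [0.9, 1.3, 4.6]
opening: 0.173
```

Run:
```python
from h import *
f=snap('wrist','w9.png'); s=r.sense(); print(s['clock'],s['eef_pos'].round(1),s['tcp_rot'].round(4),s['opening'],s['opening']*85,s['contact_force'].round(1))
snap('side','side9.png')
w=cv2.imread('pics/side9.png'); cv2.imwrite('pics/c11.png',np.hstack([cv2.resize(w[150:270,120:260],None,fx=3,fy=3,interpolation=cv2.INTER_CUBIC),cv2.imread('pics/w9.png')[24:,100:400]]))
```

```text
10.4833 [704.5 110.6 250.4] [ 3.1406e+00 -1.2000e-03  9.2480e-01] 0.168626872382879 14.333284152544714 [1.4 1.2 4. ]
```

View pics/c11.png

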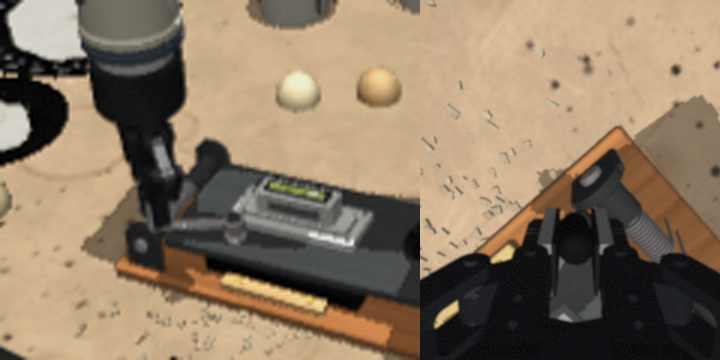

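```bash
cat > arc.py <<'E'
from h import *
import sys
th1=float(sys.argv[1]); n=int(sys.argv[2]); dz=float(sys.argv[3]) if len(sys.argv)>3 else 0
s=r.sense(); T=s['eef_pos']; psi=s['tcp_rot'][2]; P=np.array([645,80.4])
d=T[:2]-P; R=np.hypot(*d); th0=np.degrees(np.arctan2(d[1],d[0])); print(R,th0,T.round(1),psi)
for k in range(1,n+1):
    th=np.radians(th0+(th1-th0)*k/n); Rk=R+(66-R)*k/n
    q=P+Rk*np.array([np.cos(th),np.sin(th)])-T[:2]
    tx=q[0]*np.cos(psi)+q[1]*np.sin(psi); ty=q[0]*np.sin(psi)-q[1]*np.cos(psi)
    print(f"-1 {tx/1000:.4f} {ty/1000:.4f} {dz*k/n/1000:.4f} {-(th-np.radians(th0))/np.pi:.4f};",end='')
E
python3 arc.py -70 19
```

```text
66.78264524946496 26.952984561027854 [704.5 110.7 250.4] 0.924899636406568
-1 -0.0029 0.0052 0.0000 0.0283;-1 -0.0062 0.0101 0.0000 0.0567;-1 -0.0100 0.0147 0.0000 0.0850;-1 -0.0141 0.0190 0.0000 0.1134;-1 -0.0186 0.0228 0.0000 0.1417;-1 -0.0234 0.0263 0.0000 0.1701;-1 -0.0285 0.0293 0.0000 0.1984;-1 -0.0339 0.0318 0.0000 0.2268;-1 -0.0394 0.0338 0.0000 0.2551;-1 -0.0451 0.0354 0.0000 0.2835;-1 -0.0510 0.0364 0.0000 0.3118;-1 -0.0569 0.0369 0.0000 0.3402;-1 -0.0628 0.0369 0.0000 0.3685;-1 -0.0686 0.0363 0.0000 0.3969;-1 -0.0744 0.0353 0.0000 0.4252;-1 -0.0801 0.0337 0.0000 0.4536;-1 -0.0856 0.0316 0.0000 0.4819;-1 -0.0909 0.0291 0.0000 0.5103;-1 -0.0959 0.0260 0.0000 0.5386;
```

Emit:
apply_moves(motion="-1 -0.0029 0.0052 0 0.0283;-1 -0.0062 0.0101 0 0.0567;-1 -0.01 0.0147 0 0.085;-1 -0.0141 0.019 -0.0002 0.1134;-1 -0.0186 0.0228 -0.0004 0.1417;-1 -0.0234 0.0263 -0.0006 0.1701;-1 -0.0285 0.0293 -0.0008 0.1984;-1 -0.0339 0.0318 -0.001 0.2268;-1 -0.0394 0.0338 -0.0012 0.2551;-1 -0.0451 0.0354 -0.0014 0.2835;-1 -0.051 0.0364 -0.0016 0.3118;-1 -0.0569 0.0369 -0.0018 0.3402;-1 -0.0628 0.0369 -0.002 0.3685;-1 -0.0686 0.0363 -0.0022 0.3969;-1 -0.0744 0.0353 -0.0024 0.4252;-1 -0.0801 0.0337 -0.0025 0.4536;-1 -0.0856 0.0316 -0.0025 0.4819;-1 -0.0909 0.0291 -0.0025 0.5103;-1 -0.0959 0.026 -0.0025 0.5386")

```text
clock: 12.12
eef_pos: [666.6, 17.8, 251.2]
tcp_rot: [3.14, 0.0, -0.772]
contact_force: [1.9, 0.1, -2.7]
opening: 0.167
```

Run:
```python
from h import *
f=snap('wrist','w10.png'); s=r.sense(); print(s['clock'],s['eef_pos'].round(1),s['tcp_rot'].round(4),s['opening']*85,s['contact_force'].round(1),s['qpos'].round(2))
snap('side','side10.png')
w=cv2.imread('pics/side10.png'); cv2.imwrite('pics/c12.png',np.hstack([cv2.resize(w[150:270,140:280],None,fx=3,fy=3,interpolation=cv2.INTER_CUBIC),cv2.imread('pics/w10.png')[24:,80:440]]))
```

```text
12.1667 [665.7  17.5 251.2] [ 3.1395e+00  1.2000e-03 -7.7790e-01] 14.463187643766743 [ 2.  -0.6 -1.6] [ 0.02  0.58  1.65 -0.    0.91  2.37]
```

View pics/c12.png

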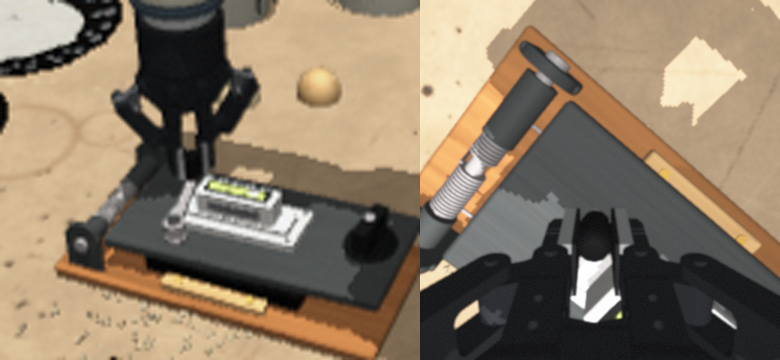

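The clamp has followed the grip and its handle, at (597,235) in the composite, is about 14° from shut. I'll finish the arc next.

```bash
python3 arc.py -87 8 4
```

```text
66.20067732235599 -71.24743214128121 [666.3  17.7 251.4] -0.7690498116731281
-1 -0.0011 0.0020 0.0005 0.0109;-1 -0.0023 0.0039 0.0010 0.0219;-1 -0.0035 0.0059 0.0015 0.0328;-1 -0.0048 0.0077 0.0020 0.0438;-1 -0.0061 0.0095 0.0025 0.0547;-1 -0.0076 0.0113 0.0030 0.0656;-1 -0.0090 0.0130 0.0035 0.0766;-1 -0.0106 0.0147 0.0040 0.0875;
```

Emit:
apply_moves(motion="-1 -0.0011 0.002 0.0005 0.0109;-1 -0.0023 0.0039 0.001 0.0219;-1 -0.0035 0.0059 0.0015 0.0328;-1 -0.0048 0.0077 0.002 0.0438;-1 -0.0061 0.0095 0.0025 0.0547;-1 -0.0076 0.0113 0.003 0.0656;-1 -0.009 0.013 0.0035 0.0766;-1 -0.0106 0.0147 0.004 0.0875;-1 -0.0106 0.0147 0.004 0.0875;-1 -0.0106 0.0147 0.004 0.0875;-1 -0.0106 0.0147 0.004 0.0875")

```text
clock: 13.13
eef_pos: [651.7, 15.0, 250.6]
tcp_rot: [-3.136, -0.004, -1.038]
contact_force: [5.4, -0.8, 11.4]
opening: 0.163
```

Run:
```python
from h import *
f=snap('wrist','w11.png'); s=r.sense(); T=s['eef_pos'];print(s['clock'],s['eef_pos'].round(1),s['tcp_rot'].round(4),s['opening']*85,s['contact_force'].round(1),s['qpos'].round(2))
d=T[:2]-[645,80.4]; print(np.hypot(*d),np.degrees(np.arctan2(d[1],d[0])))
```

```text
13.1833 [651.7  15.  250.6] [-3.1357 -0.004  -1.0379] 14.597119331254685 [ 5.4 -0.7 10.3] [ 0.02  0.56  1.69 -0.    0.89  2.63]
65.72611421073235 -84.14640052451624
```

Emit:
apply_moves(motion="-1 -0.0006 0.0011 -0.0005 0;-1 -0.0013 0.0022 -0.001 0;-1 -0.0013 0.0022 -0.001 0;-1 -0.0013 0.0022 -0.001 0")

```text
clock: 13.52
eef_pos: [649.4, 14.9, 251.3]
tcp_rot: [-3.135, -0.004, -1.038]
contact_force: [7.2, -2.4, 7.5]
opening: 0.169
```

Run:
```python
from h import *
f=snap('wrist','w12.png'); s=r.sense(); T=s['eef_pos'];print(s['clock'],s['eef_pos'].round(1),s['tcp_rot'].round(4),s['opening']*85,s['contact_force'].round(1),s['qpos'].round(2))
d=T[:2]-[645,80.4]; print(np.hypot(*d),np.degrees(np.arctan2(d[1],d[0])))
snap('side','side12.png')
w=cv2.imread('pics/side12.png'); cv2.imwrite('pics/c13.png',np.hstack([cv2.resize(w[150:270,140:280],None,fx=3,fy=3,interpolation=cv2.INTER_CUBIC),cv2.imread('pics/w12.png')[24:,80:440]]))
```

```text
13.5667 [649.4  14.9 251.3] [-3.1352 -0.0043 -1.0383] 14.509798960032446 [ 7.  -3.4  7.9] [ 0.02  0.56  1.69 -0.    0.88  2.63]
65.6435520818749 -86.18662016616032
```

View pics/c13.png

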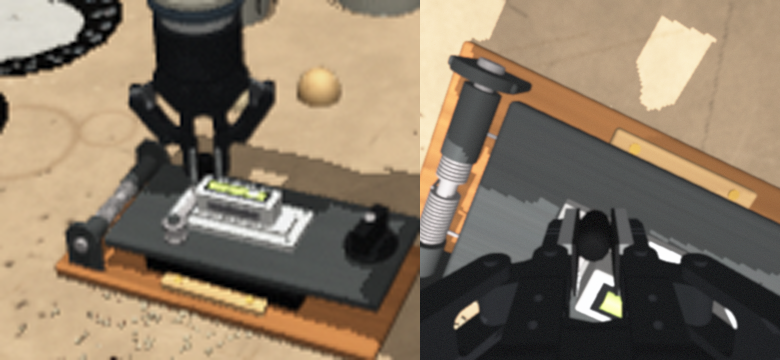

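Emit:
apply_moves(motion="-1 -0.0006 0.0011 0 0;-1 -0.0013 0.0022 0 0;-1 -0.0018 0.0033 0 0;-1 -0.0018 0.0033 0 0;-1 -0.0018 0.0033 0 0")

```text
clock: 14.03
eef_pos: [647.0, 14.8, 251.6]
tcp_rot: [-3.131, -0.006, -1.039]
contact_force: [14.2, -1.7, 2.4]
opening: 0.169
```

Run:
```python
from h import *
f=snap('wrist','w13.png'); s=r.sense(); T=s['eef_pos'];print(s['clock'],s['eef_pos'].round(1),s['tcp_rot'].round(4),s['opening']*85,s['contact_force'].round(1),s['wrist_torque'].round(2))
d=T[:2]-[645,80.4]; print(np.hypot(*d),np.degrees(np.arctan2(d[1],d[0])))
```

```text
14.0833 [647.   14.8 251.6] [-3.1314 -0.0063 -1.0386] 14.368001254891121 [13.4 -0.5  1.4] [-0.33 -2.17 -0.15]
65.5904273406043 -88.28413711601377
```

Emit:
apply_moves(motion="-0.4 0 -0.002 0 0;-0.2 0 -0.003 0 0;-0.2 0 -0.003 0 0;-0.2 0 -0.003 0 0;-0.2 0 -0.003 -0.02 0;-0.2 0 -0.003 -0.05 0;-0.2 0 -0.003 -0.08 0;-0.2 0 -0.003 -0.08 0;-0.2 0 -0.003 -0.08 0")

```text
clock: 14.83
eef_pos: [645.9, 16.5, 330.8]
tcp_rot: [-3.139, -0.001, -1.041]
contact_force: [-1.0, 0.1, -0.7]
opening: 0.403
```

Run:
```python
from h import *
f=snap('wrist','w14.png'); s=r.sense(); T=s['eef_pos'];print(s['clock'],s['eef_pos'].round(1),s['tcp_rot'].round(4),s['opening']*85,s['contact_force'].round(1))
print([ (q,[(np.round(a['point'],1),round(a['conf'],2)) for a in spotter.place_of(q,'wrist')]) for q in ('level_mid','clamp_handle','knob_grip')])
```

```text
14.8833 [645.3  16.5 329.2] [-3.1415 -0.     -1.0414] 33.60807568690163 [-0.5  0.9  0.4]
[('level_mid', [(array([605.1,  35.2,  76.2]), 0.59)]), ('clamp_handle', [(array([647.5,  15.7,  87. ]), 0.61)]), ('knob_grip', [(array([479.9,  18.8,  94.1]), 0.67)])]
```

View pics/w14.png

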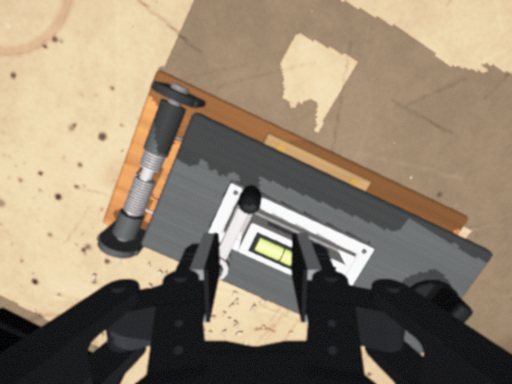

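```bash
cat > ov.py <<'E'
from h import *
def fr(p,x,y,z,yaw,tilt):
    c,s=np.cos(yaw),np.sin(yaw)
    X=p[0]*np.cos(tilt)+p[2]*np.sin(tilt); Z=-p[0]*np.sin(tilt)+p[2]*np.cos(tilt)
    return np.array([x+c*X-s*p[1],y+s*X+c*p[1],z+Z])
V=(603.7,36.2,58.9,.098,.045)
E
python3 - <<'E'
from ov import *
f=grab_frame('wrist'); im=f['img'][:,:,::-1].copy(); cv2.imwrite('pics/w14c.png',im)
S=4; x0,y0=190,160
b=cv2.resize(im[160:310,190:390],None,fx=S,fy=S,interpolation=cv2.INTER_CUBIC)
def dot(p,col):
    u=proj(f,fr(p,*V)); cv2.circle(b,(int((u[0]-x0+.5)*S),int((u[1]-y0+.5)*S)),3,col,-1); return u
for p in [(-61,24,8),(61,24,8),(61,-24,8),(-61,-24,8)]: dot(p,(0,255,0))
for a in (0,0.1,0.2): 
  for z in (16,44): print(a,z,dot((44.5+66*np.sin(a),40-66*np.cos(a),z),(0,0,255) if a==0 else (255,0,0)))
cv2.imwrite('pics/c14.png',b)
E
```

```text
0 16 [246.84569395 193.72332971]
0 44 [244.08317375 205.24332085]
0.1 16 [238.27143684 190.31254987]
0.1 44 [234.37465292 201.40622133]
0.2 16 [229.38434488 187.73495451]
0.2 44 [224.3116893  198.50173994]
```

View pics/c14.png

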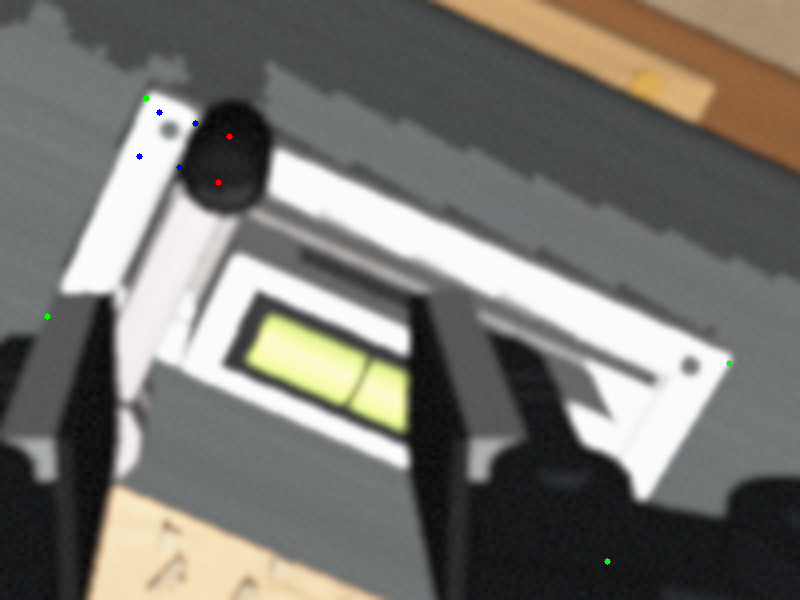

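The clamp is fully shut: the handle lands on the model's angle 0 (red dots), slightly past if anything, and the frame overlay fits. Now to the wing knob.

Emit:
apply_moves(motion="0 -0.0089 0.0137 0.01 -0.038;0 -0.0179 0.0275 0.02 -0.077;0 -0.0268 0.0412 0.02 -0.116;0 -0.0358 0.055 0.02 -0.155;0 -0.0447 0.0687 0.02 -0.194;0 -0.0536 0.0824 0.02 -0.233;0 -0.0626 0.0962 0.02 -0.272;0 -0.0715 0.1099 0.02 -0.311;0 -0.0805 0.1237 0.02 -0.35;0 -0.0894 0.1374 0.02 -0.389;0 -0.0894 0.1374 0.02 -0.428;0 -0.0894 0.1374 0.02 -0.467;0 -0.0894 0.1374 0.02 -0.506;0 -0.0894 0.1374 0.02 -0.545;0 -0.0894 0.1374 0.02 -0.584;0 -0.0894 0.1374 0.02 -0.623;0 -0.0894 0.1374 0.02 -0.662;0 -0.0894 0.1374 0.02 -0.7;0 -0.0894 0.1374 0.02 -0.739;0 -0.0894 0.1374 0.02 -0.778")

```text
clock: 16.75
eef_pos: [481.5, 24.3, 308.3]
tcp_rot: [-3.14, 0.0, 1.408]
contact_force: [-0.5, -0.5, 1.2]
opening: 0.499
```

Run:
```python
from ov import *
f=snap('wrist','w15.png'); s=r.sense(); T=s['eef_pos'];print(s['clock'],s['eef_pos'].round(1),s['tcp_rot'].round(4),s['opening']*85,s['contact_force'].round(1),s['qpos'].round(2))
print([ (q,[(np.round(a['point'],1),round(a['conf'],2)) for a in spotter.place_of(q,'wrist')]) for q in ('bubble','knob_grip')])
print([proj(f,[T[0],T[1],z]).round(1) for z in (75,100)],[proj(f,fr((-125,0,h),*V)).round(1) for h in (0,35,40)])
```

```text
16.8 [481.5  24.3 308.4] [-3.1399e+00  3.0000e-04  1.4174e+00] 42.709292908850536 [ 0.1  0.6 -0.2] [ 0.05  0.26  2.02 -0.    0.87  0.2 ]
[('bubble', [(array([592.3,  33.7,  95.9]), 0.76)]), ('knob_grip', [(array([481.2,  20.9,  93.1]), 0.72)])]
[array([255.9, 208.2]), array([255.9, 222.1])] [array([253. , 204.2]), array([255.1, 222.2]), array([255.5, 225.2])]
```

View pics/w15.png

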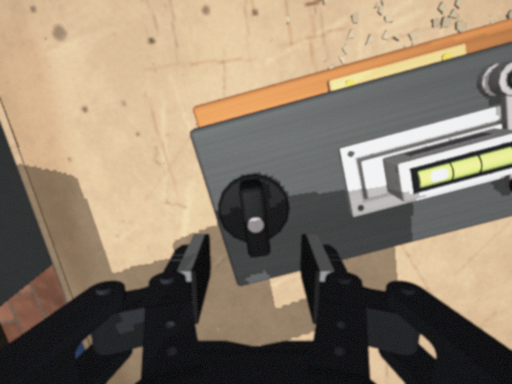

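The bar top runs from (252,185) to (257,255), with its axis dot at (256,225) almost on the tool axis (255.9,222). The bubble shows at (441,172). I'll fix the yaw and descend.

Emit:
apply_moves(motion="0 0 0 0.01 -0.015;0 0 0 0.025 -0.03;0 0 0 0.04 -0.03;0 0 0 0.048 -0.03;0 0 0 0.052 -0.03;0 0 0 0.052 -0.03;0 0 0 0.052 -0.03")

```text
clock: 17.48
eef_pos: [482.0, 24.3, 257.3]
tcp_rot: [-3.141, 0.0, 1.495]
contact_force: [0.2, 0.2, 0.5]
opening: 0.501
```

Run:
```python
from ov import *
f=snap('wrist','w16.png'); s=r.sense(); T=s['eef_pos'];print(s['clock'],s['eef_pos'].round(1),s['tcp_rot'].round(4),s['opening']*85,s['contact_force'].round(1))
snap('side','side16.png')
w=cv2.imread('pics/side16.png'); cv2.imwrite('pics/c16.png',np.hstack([cv2.resize(w[150:270,160:300],None,fx=3,fy=3,interpolation=cv2.INTER_CUBIC),cv2.imread('pics/w16.png')[24:,100:440]]))
```

```text
17.5333 [482.1  24.3 257.6] [ 3.1410e+00 -1.0000e-04  1.4953e+00] 42.47117769016643 [-0.1  0.2  0.6]
```

View pics/c16.png

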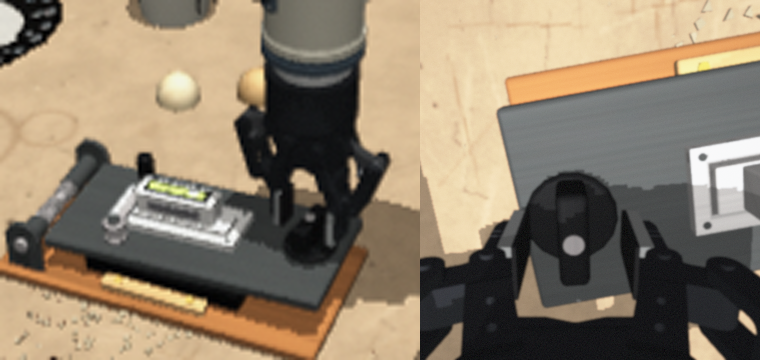

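Emit:
apply_moves(motion="0 0 0 0.003 0;0 0 0 0.006 0;-0.3 0 0 0.008 0;-0.6 0 0 0.008 0;-1 0 0 0.008 0;-1 0 0 0.008 0;-1 0 0 0.008 0;-1 0 0 0.008 0;-1 0 0 0.008 0", squeeze=60)

```text
clock: 18.33
eef_pos: [480.8, 24.4, 248.9]
tcp_rot: [-3.139, 0.0, 1.496]
contact_force: [-5.7, 0.9, 3.6]
opening: 0.15
```

Run:
```python
from ov import *
f=snap('wrist','w17.png'); s=r.sense(); T=s['eef_pos'];print(s['clock'],s['eef_pos'].round(1),s['tcp_rot'].round(4),s['opening']*85,s['contact_force'].round(1))
snap('side','side17.png')
w=cv2.imread('pics/side17.png'); cv2.imwrite('pics/c17.png',np.hstack([cv2.resize(w[150:270,160:300],None,fx=3,fy=3,interpolation=cv2.INTER_CUBIC),cv2.imread('pics/w17.png')[24:,130:512]]))
```

```text
18.3833 [480.8  24.4 248.9] [-3.1385e+00  1.0000e-04  1.4961e+00] 12.765268764748987 [-5.3  0.5  4.2]
```

View pics/c17.png

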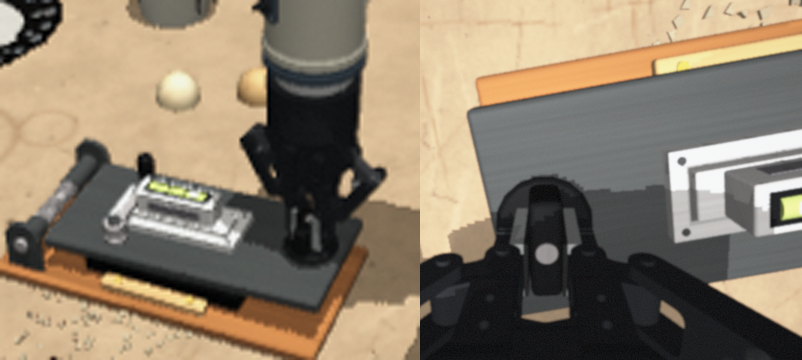

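The wing knob's bar is gripped, with its dot at (256,277). I'll press down, following the arc with a slight shift toward the robot.

Emit:
apply_moves(motion="-1 0 -0.001 0.001 0;-1 0 -0.0015 0.002 0;-1 0 -0.002 0.003 0;-1 0 -0.002 0.004 0;-1 0 -0.0025 0.005 0;-1 0 -0.0025 0.006 0;-1 0 -0.003 0.007 0;-1 0 -0.003 0.007 0;-1 0 -0.003 0.007 0")

```text
clock: 19.18
eef_pos: [479.4, 24.4, 242.4]
tcp_rot: [3.14, 0.0, 1.496]
contact_force: [-1.8, -2.3, 4.9]
opening: 0.15
```

Run:
```python
from h import *
s=r.sense(); print(s['clock'],s['eef_pos'].round(2),s['tcp_rot'].round(4),s['contact_force'].round(1))
```

```text
19.1833 [479.41  24.43 242.37] [3.1399e+00 1.0000e-04 1.4965e+00] [-1.8 -2.3  4.9]
```

Emit:
apply_moves(motion="-1 0 0 0.001 0;-1 0 0 0.002 0;-1 0 0 0.003 0;-1 0 0 0.003 0;-1 0 0 0.003 0")

```text
clock: 19.6
eef_pos: [479.4, 24.6, 241.0]
tcp_rot: [3.14, -0.0, 1.496]
contact_force: [-8.9, -0.4, 32.0]
opening: 0.154
```

Run:
```python
from h import *
s=r.sense(); print(s['clock'],s['eef_pos'].round(2),s['tcp_rot'].round(4),s['contact_force'].round(1))
```

```text
19.6 [479.38  24.58 240.98] [ 3.1401e+00 -2.0000e-04  1.4964e+00] [-8.9 -0.4 32. ]
```

Emit:
apply_moves(motion="-1 0 -0.0005 -0.0005 0;-1 0 -0.001 -0.0009 0;-1 0 -0.001 -0.0009 0;-1 0 -0.001 -0.0009 0;-1 0 -0.001 -0.0009 0;-1 0 -0.001 -0.0009 0;-1 0 -0.001 -0.0009 0;-1 0 -0.001 -0.0009 0;-1 0 -0.001 -0.0009 0;-1 0 -0.001 -0.0009 0;-1 0 -0.001 -0.0009 0;-1 0 -0.001 -0.0009 0")

```text
clock: 20.6
eef_pos: [478.9, 24.6, 241.4]
tcp_rot: [3.138, -0.0, 1.496]
contact_force: [-3.4, -0.8, 19.0]
opening: 0.155
```

```bash
cat > bub.py <<'E'
from h import *
import sys
t=sys.argv[1]
s=r.sense(); print(s['clock'],s['eef_pos'].round(2),s['tcp_rot'].round(4),s['contact_force'].round(1))
out=[]
for c,(x0,y0) in (('scene',(215,160)),('side',(185,190))):
    f=snap(c,f'{c}_{t}.png')
    p=[a for a in spotter.place_of('bubble',c)][:2]; l=spotter.place_of('level_mid',c)[:1]
    print(c,'bubble',[(np.round(a['point'],1),round(a['conf'],2)) for a in p],'lev',[(np.round(a['point'],1),round(a['conf'],2)) for a in l])
    out.append(cv2.resize(f['img'][y0:y0+50,x0:x0+50,::-1],None,fx=8,fy=8,interpolation=cv2.INTER_CUBIC))
cv2.imwrite(f'pics/b_{t}.png',np.hstack(out))
snap('wrist',f'wr_{t}.png'); print([(np.round(a['point'],1),round(a['conf'],2)) for a in spotter.place_of('bubble','wrist')])
E
python3 bub.py 1
```

```text
20.6 [478.92  24.61 241.36] [ 3.1384e+00 -3.0000e-04  1.4965e+00] [-3.4 -0.8 19. ]
scene bubble [] lev [(array([604.4,  34.8,  68.9]), 0.69)]
side bubble [] lev [(array([602.5,  38.5,  72.2]), 0.62)]
[]
```

View pics/b_1.png

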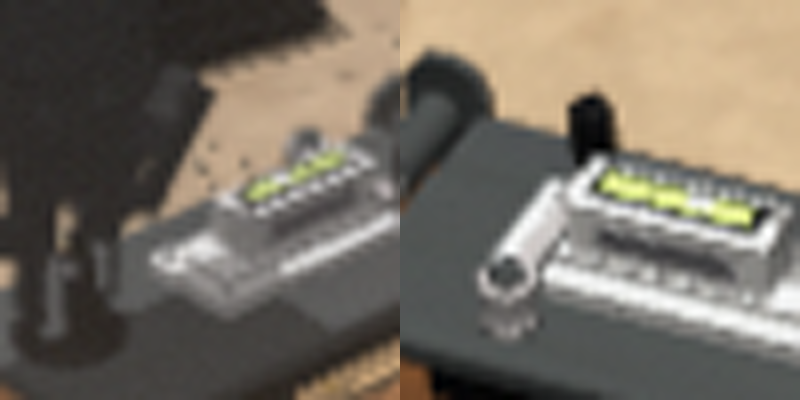

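View pics/wr_1.png

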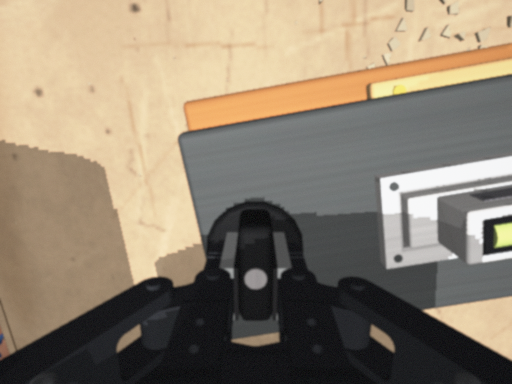

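Side view: the bubble is at about (700,205) in the crop, with the vial middle near 680, so it is about 6.5 mm to the front. The scene view agrees. I'll turn about 1.6 rad anticlockwise while pressing.

Emit:
apply_moves(motion="-1 0 0 0 -0.03;-1 0 0 0 -0.06;-1 0 0 0 -0.09;-1 0 0 0 -0.12;-1 0 0 0 -0.15;-1 0 0 0 -0.18;-1 0 0 0 -0.21;-1 0 0 0 -0.24;-1 0 0 0 -0.27;-1 0 0 0 -0.3;-1 0 0 0 -0.33;-1 0 0 0 -0.36;-1 0 0 0 -0.39;-1 0 0 0 -0.42;-1 0 0 0 -0.45;-1 0 0 0 -0.48;-1 0 0 0 -0.5;-1 0 0 0 -0.5;-1 0 0 0 -0.5;-1 0 0 0 -0.5")

```text
clock: 22.67
eef_pos: [478.3, 24.5, 241.3]
tcp_rot: [-3.141, 0.001, 3.067]
contact_force: [-6.6, -1.4, 21.7]
opening: 0.154
```

Emit:
apply_moves(motion="-1 0 0 0 0;-1 0 0 0 0;-1 0 0 0 0;-1 0 0 0 0;-1 0 0 0 0;-1 0 0 0 0;-1 0 0 0 0;-1 0 0 0 0;-1 0 0 0 0;-1 0 0 0 0;-1 0 0 0 0;-1 0 0 0 0")

```text
clock: 23.67
eef_pos: [478.3, 24.5, 241.3]
tcp_rot: [-3.141, 0.001, 3.067]
contact_force: [-6.7, -2.3, 21.7]
opening: 0.151
```

```bash
python3 bub.py 2
```

```text
23.6667 [478.33  24.47 241.26] [-3.1414e+00  1.4000e-03  3.0673e+00] [-6.7 -2.3 21.7]
scene bubble [] lev [(array([604.1,  36.6,  68.9]), 0.8)]
side bubble [] lev [(array([602.9,  36. ,  75.7]), 0.66)]
[]
```

View pics/b_2.png

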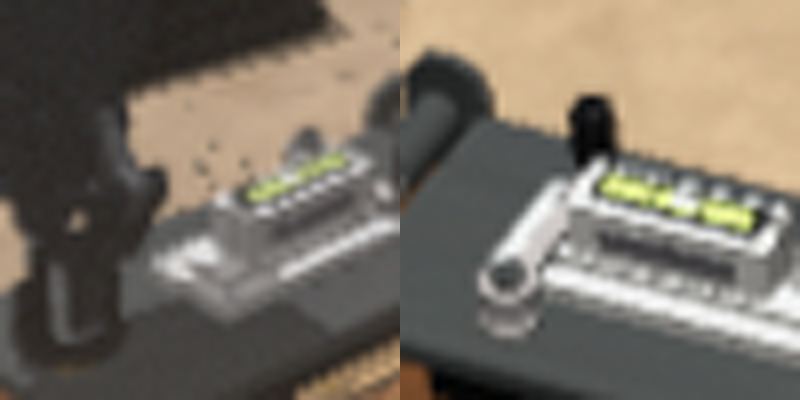

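View pics/wr_2.png

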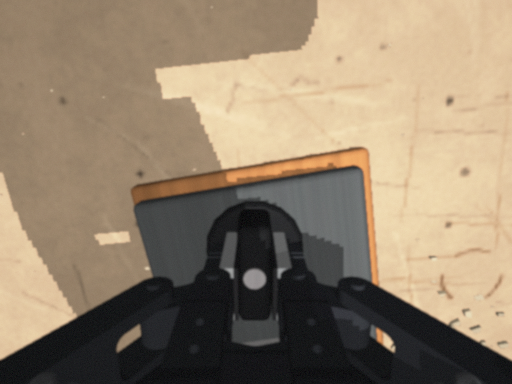

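The bubble now looks roughly central in both views. The wrist camera can't see the vial from this grip, so I'll re-press on the knob's top with shut fingers at a yaw where it can.

Emit:
apply_moves(motion="-1 0 0 -0.002 0;-1 0 0 -0.004 0;-1 0 0 -0.006 0;-1 0 0 -0.008 0;-0.5 0 0 -0.008 0;-0.2 0 0 -0.008 0;-0.2 0 0 -0.008 0;-0.2 0 0 -0.02 0;-0.2 0 0 -0.04 0;-0.2 0 0 -0.06 0.03;-1 0 0 -0.065 0.065;-1 0 0 -0.065 0.1;-1 0 0 -0.065 0.135;-1 0 0 -0.065 0.17;-1 0 0 -0.065 0.205;-1 0 0 -0.065 0.24;-1 0 0 -0.065 0.275;-1 0 0 -0.065 0.31;-1 0 0 -0.065 0.345;-1 0 0 -0.065 0.38")

```text
clock: 25.73
eef_pos: [477.3, 24.6, 304.4]
tcp_rot: [-3.14, -0.0, 1.868]
contact_force: [-0.0, 0.5, -0.0]
opening: 0.002
```

Emit:
apply_moves(motion="-1 0 0 0 0.035;-1 0 0 0 0.07;-1 0 0 0 0.105;-1 0 0 0 0.14;-1 0 0 0 0.175;-1 0 0 0 0.21;-1 0 0 0 0.245;-1 0 0 0 0.28;-1 0 0 0 0.315;-1 0 0 0 0.346;-1 0 0 0 0.346;-1 0 0 0 0.346")

```text
clock: 26.73
eef_pos: [477.5, 24.6, 304.6]
tcp_rot: [-3.141, 0.001, 0.79]
contact_force: [-0.9, 0.6, -0.2]
opening: -0.001
```

Run:
```python
from ov import *
f=snap('wrist','w20.png'); s=r.sense(); T=s['eef_pos'];print(s['clock'],s['eef_pos'].round(1),s['tcp_rot'].round(4),s['opening']*85,s['contact_force'].round(1))
```

```text
26.7833 [477.6  24.7 304.7] [-3.1409e+00  7.0000e-04  7.8990e-01] 0.04168549872888389 [ 0.6 -0.3 -0.2]
```

View pics/w20.png

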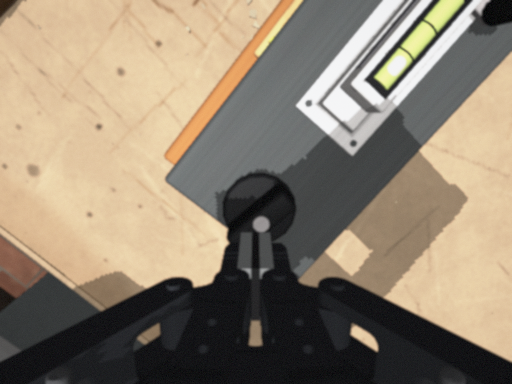

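The vial is fully visible, with the bubble at (398,66), the lines near (405,48) and (433,22), and the knob's dot at (261,225). I'll press on the dot.

Emit:
apply_moves(motion="-1 0.001 0.001 0.012 0;-1 0.001 0.001 0.022 0;-1 0.001 0.001 0.028 0;-1 0.001 0.001 0.03 0;-1 0.001 0.001 0.032 0;-1 0.001 0.001 0.034 0;-1 0.001 0.001 0.034 0")

```text
clock: 27.37
eef_pos: [478.5, 24.6, 270.7]
tcp_rot: [-3.14, 0.002, 0.787]
contact_force: [-2.8, -0.8, 6.1]
opening: 0.002
```

Run:
```python
from ov import *
f=snap('wrist','w21.png'); s=r.sense(); T=s['eef_pos'];print(s['clock'],s['eef_pos'].round(1),s['tcp_rot'].round(4),s['opening']*85,s['contact_force'].round(1))
```

```text
27.4167 [478.6  24.6 270.9] [-3.140e+00  1.800e-03  7.871e-01] -0.05047953036779139 [-3.5 -0.2  5.8]
```

View pics/w21.png

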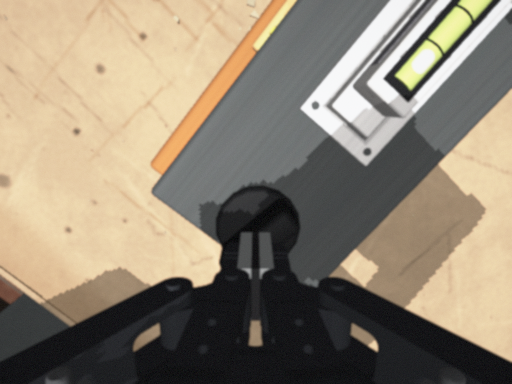

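Emit:
apply_moves(motion="-1 0 0 0.001 0;-1 0 0 0.002 0;-1 0 0 0.003 0;-1 0 0 0.003 0;-1 0 0 0.003 0")

```text
clock: 27.83
eef_pos: [478.5, 24.6, 268.0]
tcp_rot: [-3.14, 0.002, 0.787]
contact_force: [-4.1, -1.1, 6.0]
opening: 0.004
```

Run:
```python
from h import *
s=r.sense(); T=s['eef_pos'];print(s['clock'],s['eef_pos'].round(2),s['tcp_rot'].round(4),s['contact_force'].round(1))
```

```text
27.8333 [478.49  24.58 268.04] [-3.140e+00  1.800e-03  7.871e-01] [-4.1 -1.1  6. ]
```

Emit:
apply_moves(motion="-1 -0.0003 -0.0003 0.0006 0;-1 -0.0006 -0.0006 0.0012 0;-1 -0.0006 -0.0006 0.0018 0;-1 -0.0006 -0.0006 0.0018 0")

```text
clock: 28.17
eef_pos: [477.9, 24.6, 266.4]
tcp_rot: [-3.141, 0.001, 0.787]
contact_force: [-3.5, -0.8, 6.1]
opening: 0.002
```

Run:
```python
from h import *
s=r.sense(); T=s['eef_pos'];print(s['clock'],s['eef_pos'].round(2),s['tcp_rot'].round(4),s['contact_force'].round(1))
```

```text
28.1667 [477.88  24.58 266.35] [-3.1406e+00  1.2000e-03  7.8710e-01] [-3.5 -0.8  6.1]
```

Emit:
apply_moves(motion="-1 0 0 0.0005 0;-1 0 0 0.001 0;-1 0 0 0.0015 0;-1 0 0 0.0015 0")

```text
clock: 28.5
eef_pos: [478.0, 24.6, 265.6]
tcp_rot: [-3.141, 0.001, 0.787]
contact_force: [-6.5, -1.0, 17.7]
opening: -0.003
```

Run:
```python
from h import *
s=r.sense(); T=s['eef_pos'];print(s['clock'],s['eef_pos'].round(2),s['tcp_rot'].round(4),s['contact_force'].round(1))
f=snap('wrist','w22.png')
```

```text
28.5 [478.    24.57 265.65] [-3.1407e+00  1.1000e-03  7.8710e-01] [-6.5 -1.  17.7]
```

View pics/w22.png

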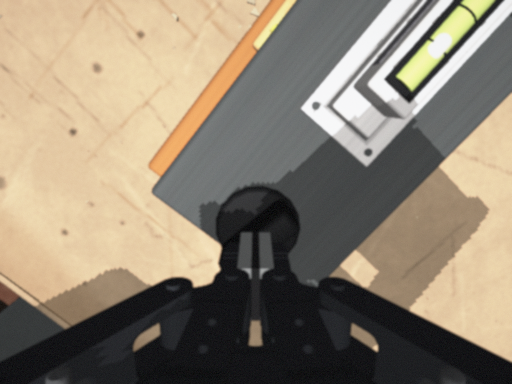

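Foot is on the button at about 18 N. I'll let the bubble settle.

Emit:
apply_moves(motion="-1 0 0 0 0;-1 0 0 0 0;-1 0 0 0 0;-1 0 0 0 0;-1 0 0 0 0;-1 0 0 0 0;-1 0 0 0 0;-1 0 0 0 0;-1 0 0 0 0;-1 0 0 0 0;-1 0 0 0 0;-1 0 0 0 0;-1 0 0 0 0;-1 0 0 0 0;-1 0 0 0 0;-1 0 0 0 0;-1 0 0 0 0;-1 0 0 0 0;-1 0 0 0 0;-1 0 0 0 0")

```text
clock: 30.22
eef_pos: [478.0, 24.6, 265.7]
tcp_rot: [-3.141, 0.001, 0.787]
contact_force: [-6.6, -0.5, 18.2]
opening: 0.0
```

```bash
python3 bub.py 3
python3 - <<'E'
import cv2,numpy as np
w=cv2.imread('pics/wr_3.png'); cv2.imwrite('pics/c23.png',cv2.resize(w[0:100,380:512],None,fx=6,fy=6,interpolation=cv2.INTER_CUBIC))
E
```

```text
30.2167 [478.02  24.57 265.7 ] [-3.1408e+00  1.0000e-03  7.8710e-01] [-6.6 -0.5 18.2]
scene bubble [] lev [(array([603. ,  36.8,  70.1]), 0.78)]
side bubble [(array([601.9,  36.6,  58.1]), 0.22)] lev [(array([602.9,  37.5,  75. ]), 0.75)]
[(array([606.4,  40.4,  88. ]), 0.59)]
```

View pics/c23.png

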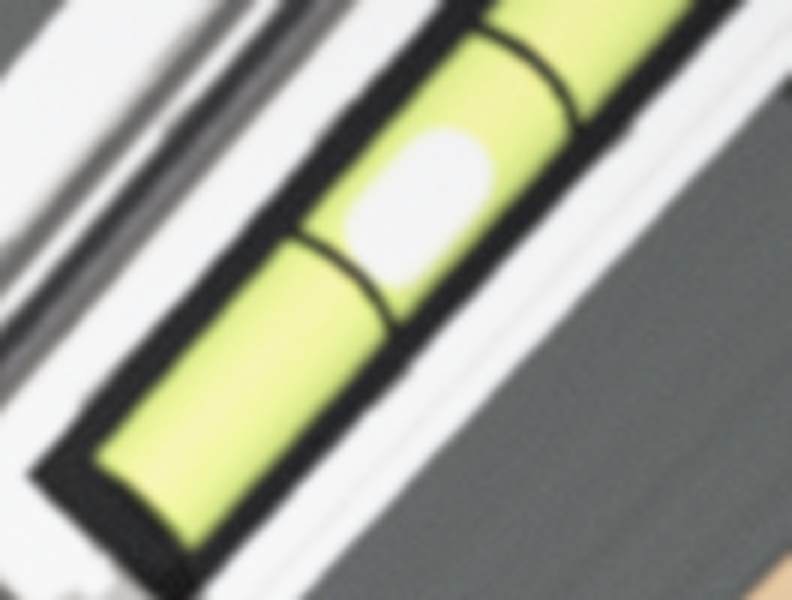

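View pics/b_3.png

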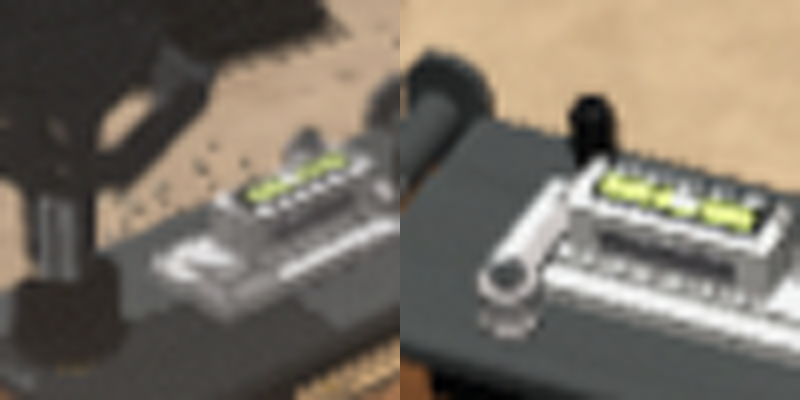

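Settled wrist view: the lines cross the vial axis near (353,270) and (540,65) in the crop and the bubble centre is at (418,208). That puts it about 2.7 mm toward the front, touching the front line, so it needs about 0.66 rad more. I'll regrip at yaw -0.075.

Emit:
apply_moves(motion="-1 0 0 -0.002 0;-1 0 0 -0.005 0;-1 0 0 -0.009 0;-1 0 0 -0.015 0;0 0.0014 0.0014 -0.035 0.03;0 0.0014 0.0014 -0.045 0.065;0 0.0014 0.0014 -0.045 0.1;0 0.0014 0.0014 -0.045 0.135;0 0.0014 0.0014 -0.045 0.17;0 0.0014 0.0014 -0.045 0.205;0 0.0014 0.0014 -0.045 0.24;0 0.0014 0.0014 -0.04 0.2744;0 0.0014 0.0014 -0.03 0.2744;0 0.0014 0.0014 -0.03 0.2744;0 0.0014 0.0014 -0.03 0.2744")

```text
clock: 31.87
eef_pos: [480.0, 24.6, 294.1]
tcp_rot: [3.141, 0.002, -0.072]
contact_force: [-0.7, 0.1, -0.5]
opening: 0.496
```

Run:
```python
from h import *
s=r.sense(); T=s['eef_pos'];print(s['clock'],s['eef_pos'].round(2),s['tcp_rot'].round(4),s['opening'],s['contact_force'].round(1),s['qpos'].round(2))
f=snap('wrist','w24.png')
print([proj(f,[T[0],T[1],z]).round(1) for z in (75,100)])
```

```text
31.8667 [480.    24.6  294.13] [ 3.1414e+00  1.8000e-03 -7.2100e-02] 0.49630545323778724 [-0.7  0.1 -0.5] [0.05 0.28 2.03 0.   0.83 1.69]
[array([253.8, 215.9]), array([253.7, 231.9])]
```

View pics/w24.png

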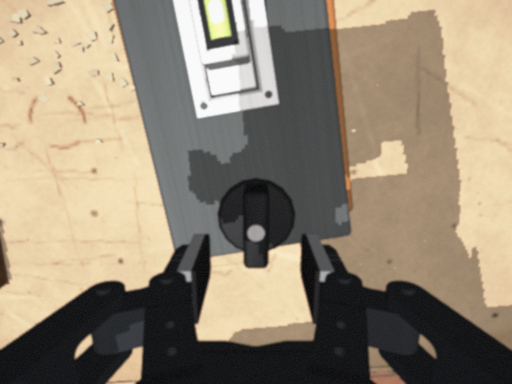

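The bar lies along the tool x, with its dot at (256,233). I'll descend and grip.

Emit:
apply_moves(motion="0 0 0.0005 0.015 0;0 0 0.0005 0.03 0;0 0 0.0005 0.04 0;0 0 0.0005 0.044 0;0 0 0.0005 0.044 0;-0.4 0 0.0005 0.044 0;-0.7 0 0.0005 0.044 0;-1 0 0.0005 0.044 0;-1 0 0.0005 0.044 0;-1 0 0.0005 0.044 0;-1 -0.0004 0.0005 0.046 0;-1 -0.0008 0.0005 0.048 0;-1 -0.001 0.0005 0.05 0;-1 -0.0015 0.0005 0.052 0;-1 -0.0015 0.0005 0.052 0", squeeze=60)

```text
clock: 33.17
eef_pos: [479.9, 24.1, 243.4]
tcp_rot: [3.142, -0.004, -0.075]
contact_force: [1.0, -5.2, 7.5]
opening: 0.152
```

Run:
```python
from h import *
s=r.sense(); T=s['eef_pos'];print(s['clock'],s['eef_pos'].round(2),s['tcp_rot'].round(4),s['opening']*85,s['contact_force'].round(1))
```

```text
33.1667 [479.92  24.11 243.4 ] [ 3.1416 -0.0036 -0.0754] 12.926680052651394 [ 1.  -5.2  7.5]
```

Emit:
apply_moves(motion="-1 -0.0002 0.0003 0.001 0;-1 -0.0005 0.0006 0.002 0;-1 -0.0005 0.001 0.003 0;-1 -0.0005 0.001 0.003 0")

```text
clock: 33.5
eef_pos: [479.7, 23.7, 241.4]
tcp_rot: [-3.14, -0.005, -0.076]
contact_force: [-1.7, 2.4, 18.3]
opening: 0.149
```

Run:
```python
from h import *
s=r.sense(); T=s['eef_pos'];print(s['clock'],s['eef_pos'].round(2),s['tcp_rot'].round(4),s['opening']*85,s['contact_force'].round(1))
```

```text
33.5 [479.75  23.66 241.36] [-3.1402 -0.0045 -0.0762] 12.70248245100957 [-1.7  2.4 18.3]
```

Emit:
apply_moves(motion="-1 0 0 0 -0.03;-1 0 0 0 -0.06;-1 0 0 0 -0.09;-1 0 0 0 -0.12;-1 0 0 0 -0.15;-1 0 0 0 -0.18;-1 0 0 0 -0.21;-1 0 0 0 -0.22;-1 0 0 0 -0.22;-1 0 0 0 -0.22;-1 0 0 0 -0.22;-1 0 0 0 -0.22;-1 0 0 0 -0.22;-1 0 0 0 -0.22;-1 0 0 0 -0.22;-1 0 0 0 -0.22;-1 0 0 0 -0.22;-1 0 0 0 -0.22;-1 0 0 0 -0.22;-1 0 0 0 -0.22")

```text
clock: 35.17
eef_pos: [479.5, 24.3, 241.4]
tcp_rot: [3.141, -0.005, 0.614]
contact_force: [-2.0, 7.9, 17.9]
opening: 0.153
```

```bash
python3 bub.py 4
```

```text
35.1667 [479.47  24.26 241.38] [ 3.1412 -0.0046  0.6142] [-2.   7.9 17.9]
scene bubble [] lev [(array([604.2,  35.3,  70.2]), 0.65)]
side bubble [] lev [(array([602.8,  37.9,  70.9]), 0.84)]
[]
```

View pics/wr_4.png

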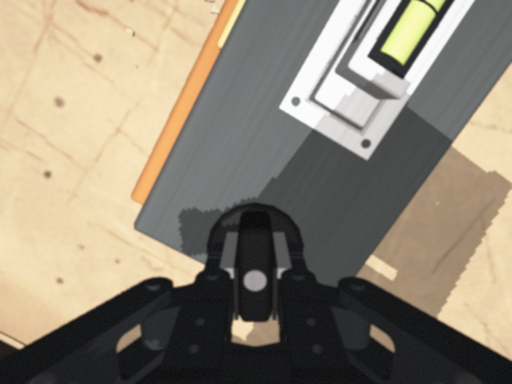

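View pics/b_4.png

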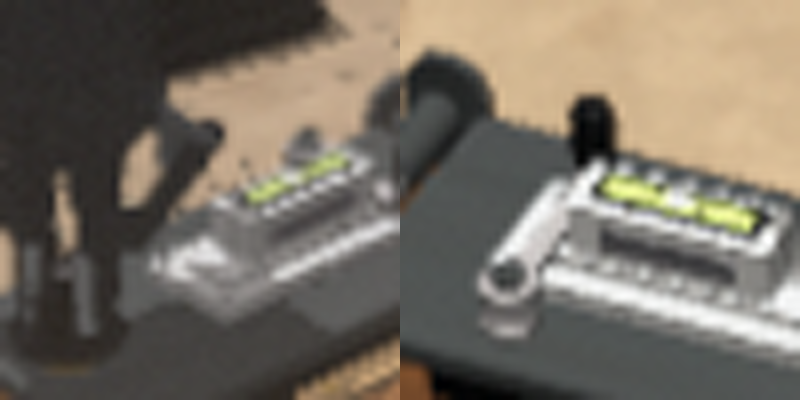

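The front line shows at (427,5) and no bubble lies in front of it. The rear line is out of frame here, so I'll repeat the shut-finger press for a proper check.

Emit:
apply_moves(motion="-1 0 0 -0.002 0;-1 0 0 -0.004 0;-1 0 0 -0.006 0;-1 0 0 -0.008 0;-0.5 0 0 -0.008 0;-0.2 0 0 -0.008 0;-0.2 0 0 -0.008 0;-0.2 0 0 -0.02 0;-0.2 0 0 -0.04 -0.02;-0.2 0 0 -0.055 -0.04;-1 0 0 -0.055 -0.058;-1 0 0 -0.055 -0.058;-1 0 0 -0.055 -0.058;-1 0 0 -0.055 -0.058;-1 0 0 -0.055 -0.058")

```text
clock: 36.82
eef_pos: [477.9, 23.3, 294.1]
tcp_rot: [-3.14, 0.001, 0.796]
contact_force: [-0.4, 1.2, -0.2]
opening: 0.003
```

Run:
```python
from h import *
s=r.sense(); T=s['eef_pos'];print(s['clock'],s['eef_pos'].round(2),s['tcp_rot'].round(4),s['opening']*85,s['contact_force'].round(1))
```

```text
36.8167 [477.88  23.29 294.08] [-3.1404e+00  1.2000e-03  7.9630e-01] 0.24018755744061437 [-0.4  1.2 -0.2]
```

Emit:
apply_moves(motion="-1 0.0009 -0.0008 0.01 0;-1 0.0009 -0.0008 0.016 0;-1 0.0009 -0.0008 0.019 0;-1 0.0009 -0.0008 0.021 0;-1 0.0009 -0.0008 0.023 0;-1 0.0009 -0.0008 0.025 0;-1 0.0009 -0.0008 0.026 0;-1 0.0006 -0.0011 0.027 0;-1 0.0006 -0.0011 0.028 0;-1 0.0006 -0.0011 0.0285 0;-1 0.0006 -0.0011 0.029 0;-1 0.0006 -0.0011 0.029 0")

```text
clock: 37.82
eef_pos: [477.0, 24.4, 265.8]
tcp_rot: [-3.14, 0.002, 0.798]
contact_force: [-6.5, -0.2, 14.9]
opening: 0.0
```

Run:
```python
from h import *
s=r.sense(); T=s['eef_pos'];print(s['clock'],s['eef_pos'].round(2),s['tcp_rot'].round(4),s['opening']*85,s['contact_force'].round(1))
```

```text
37.8167 [477.05  24.44 265.78] [-3.1395e+00  2.3000e-03  7.9750e-01] 0.002241380341785283 [-6.5 -0.2 14.9]
```

Emit:
apply_moves(motion="-1 0 0 0.0003 0;-1 0 0 0.0003 0;-1 0 0 0.0003 0;-1 0 0 0.0003 0;-1 0 0 0.0003 0;-1 0 0 0.0003 0;-1 0 0 0.0003 0;-1 0 0 0.0003 0;-1 0 0 0.0003 0;-1 0 0 0.0003 0;-1 0 0 0.0003 0;-1 0 0 0.0003 0;-1 0 0 0.0003 0;-1 0 0 0.0003 0;-1 0 0 0.0003 0;-1 0 0 0.0003 0;-1 0 0 0.0003 0;-1 0 0 0.0003 0;-1 0 0 0.0003 0;-1 0 0 0.0003 0")

```text
clock: 39.48
eef_pos: [477.1, 24.4, 265.7]
tcp_rot: [-3.14, 0.002, 0.797]
contact_force: [-7.5, -0.6, 17.6]
opening: -0.0
```

```bash
python3 bub.py 5
python3 - <<'E'
import cv2,numpy as np
w=cv2.imread('pics/wr_5.png'); cv2.imwrite('pics/c25.png',cv2.resize(w[0:100,380:512],None,fx=6,fy=6,interpolation=cv2.INTER_CUBIC))
E
```

```text
39.4833 [477.06  24.4  265.69] [-3.1397e+00  2.1000e-03  7.9740e-01] [-7.5 -0.6 17.6]
scene bubble [] lev [(array([605.9,  35.2,  70.8]), 0.54)]
side bubble [] lev [(array([604.3,  36.6,  73.7]), 0.61)]
[(array([606.5,  38.4,  86.5]), 0.81)]
```

View pics/c25.png

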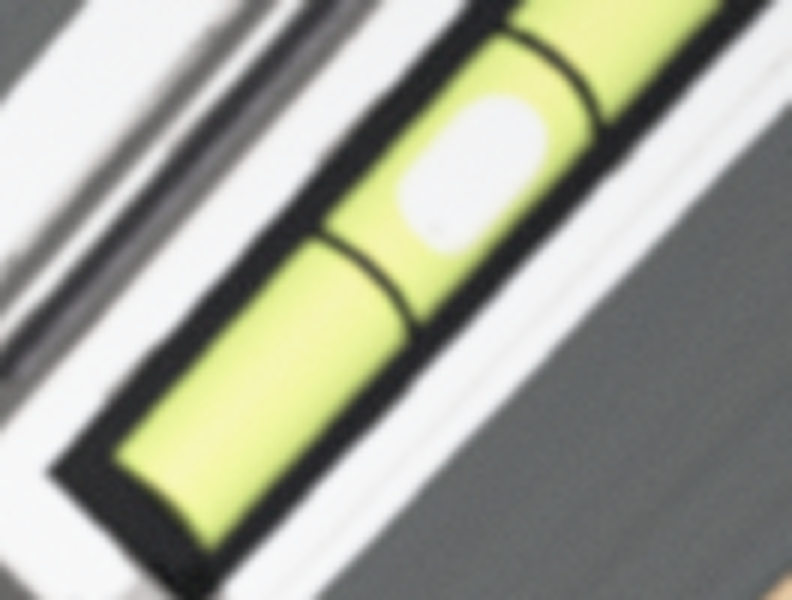

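View pics/wr_5.png

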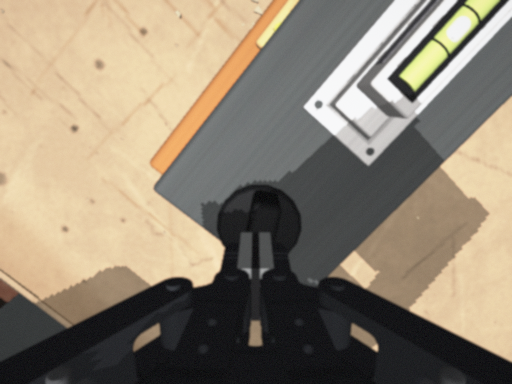

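The bubble centre is at (472,175) in the crop and the midpoint between the lines is at about (469±9,174±6), so it is centred within about 0.7 mm. One last whole-scene check before handing in.

Run:
```python
import cv2,numpy as np
w=cv2.imread('pics/side_5.png'); s=cv2.imread('pics/scene_5.png'); 
cv2.imwrite('pics/c26.png',np.hstack([cv2.resize(w[150:290,150:330],(540,420),interpolation=cv2.INTER_CUBIC),s[100:380,180:440]]) if False else cv2.resize(w[130:290,150:380],None,fx=3.4,fy=3.4,interpolation=cv2.INTER_CUBIC))
a=cv2.imread('pics/scene0.png'); d=np.abs(a.astype(int)-s).sum(2)>60; print(d[285:345,285:320].sum(), d[205:245,310:345].sum(), d[175:198,160:190].sum())
```

```text
1 107 0
```

View pics/c26.png

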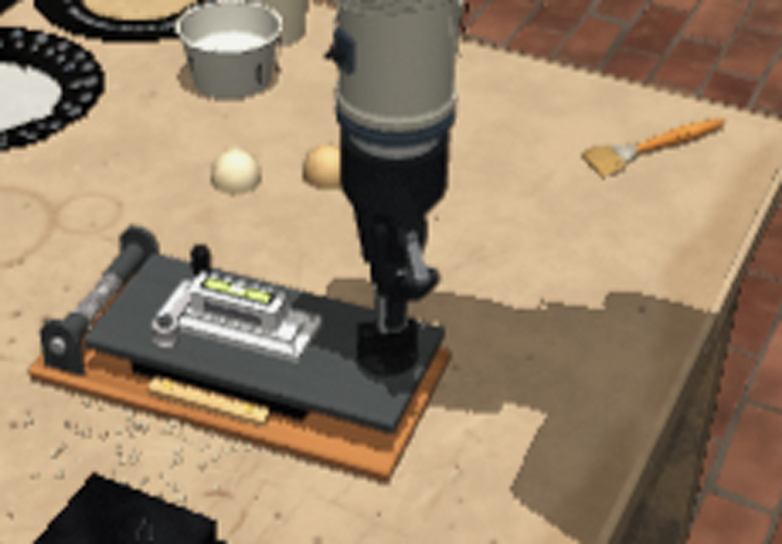

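Run:
```python
from h import *
s=r.sense(); print(s['clock'],s['eef_pos'].round(2),s['contact_force'].round(1))
print(r.sign_off())
```

```text
39.8833 [477.05  24.41 265.71] [-7.9 -0.6 16.6]
the job is handed in; nothing more can be done
None
```

I handed the job in at 39.9 s, with the shut fingers still holding the press down on the wing knob at about 17 N.

- **Level:** It is seated in the pocket; its height reads about 18 mm above the pocket floor, as it should.
- **Clamp:** The lever is swung fully shut over the rear tongue. The image overlay put the handle at the shut angle, slightly past if anything.
- **Knob:** I turned it anticlockwise about 2.26 rad with the platen pressed, in two grips of 1.57 and 0.69 rad. After the first turn the bubble still sat about 2.7 mm toward the front. The distant cameras had shown it too near the middle before that turn.
- **Press released in between:** I let the press up between the turns to regrip and again to check, then pressed it down for good.
- **Last check:** In the settled wrist picture the bubble lies between the two lines, within about 0.7 mm of the middle. The limit is 1.5 mm. The trained network put it about 2.5 mm to the rear of the middle, which is within its 4 mm error. I relied on the picture.
- **Bystanders:** The brush and sanding block show no change. One patch of the scene picture around the eggshells differs. I took this for the arm's shadow, because the side view puts the shell it shows clearly where it started; the arm partly hides the other.

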